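# Lay out the drained silver and chuck the blank for engraving

## Task

The silver pieces were stood on edge to drain: first tip every one of them onto its back on the bench with a light push, so that all lie there with the decorated (bordered or bossed) face up. Then open the engraver's chuck with its tommy bar, lay the plain octagonal blank face up on the seat with its flats to the jaws and turn the ring back until all four jaws grip it firmly, and lay all the finished pendants on the velvet pad, face up and none on another. Leave the other things on the bench where they are.

Things in the scene. Friction and masses are not known exactly. Their poses are not given: they have to be found in the camera images.
- blank_mid (a point): centre of the blank: plain silver octagon plate, 60 mm across flats (each flat 25 long), 10 thick, 0.25 kg, no boss, no bail; 2 mm raised border round its face, bare back. x comes out of the face; y and z are each square to a pair of flats (one pair every 45 degrees). Starts standing on one flat (centre 30 mm up); on its back x points up, centre 5 mm above its support.
- pendant0_mid (a point): centre of a finished pendant: silver plate 70 mm foot to top, 52 wide (corners notched 8 x 12 mm), 10 thick, 0.26 kg; round boss (30 mm wide, 5 proud) mid-face, plain back, 11 mm wire bail on top. x comes out of the decorated face, y across, z foot to bail. Starts standing on its foot (centre 35 mm up); on its back x points up, centre 5 mm above its support. May be absent.
- pendant1_mid (a point): centre of a finished pendant: silver plate 70 mm foot to top, 52 wide (corners notched 8 x 12 mm), 10 thick, 0.26 kg; round boss (30 mm wide, 5 proud) mid-face, plain back, 11 mm wire bail on top. x comes out of the decorated face, y across, z foot to bail. Starts standing on its foot (centre 35 mm up); on its back x points up, centre 5 mm above its support. May be absent.
- pendant2_mid (a point): centre of a finished pendant: silver plate 70 mm foot to top, 52 wide (corners notched 8 x 12 mm), 10 thick, 0.26 kg; round boss (30 mm wide, 5 proud) mid-face, plain back, 11 mm wire bail on top. x comes out of the decorated face, y across, z foot to bail. Starts standing on its foot (centre 35 mm up); on its back x points up, centre 5 mm above its support. May be absent.
- pad: the velvet display pad, a loose flat board 280 mm long (its x axis), 140 mm wide (y) and 14 mm thick, 0.8 kg, grey velvet in a dark wood edge, no rim. Origin: centre of its underside; the pendants lie on its top, 14 mm above the origin.
- chuck_seat (a point): centre of the top of a brass disc (40 mm wide), 56 mm above the bench: the seat of the chuck, a fixed round steel body 120 mm wide with its flat top at 50 mm. On that top four jaws slide along this point's +x, +y, -x, -y axes (z up). The blank rests on the disc, centre 5 mm above this point, four flats facing the jaws, the other four the gaps.
- ring (a joint): angle of the chuck's ring (rad): 0 closed, 1.6 open (stop). Seen from above it opens anticlockwise. Opposite jaw faces stand 55 mm + 15 mm/rad apart: they meet the blank at about 0.33 (0.25 to 0.33 when clamped) and clear it by 4 mm a side at 0.87, 8 mm at 1.4. Stiff: 4 N at bar_grip moves it, it stays where left; 10 to 15 N there clamps the blank.
- bar_grip (a point): point on the ring's tommy bar, 110 mm from the chuck's axis, 33.5 mm above the bench. The bar is a level rod 10 mm thick sticking out of the ring (126 mm wide, 23 to 44 mm above the bench) from 63 to 133 mm from the axis, with a black 20 mm ball at the end. At ring angle a it points 0.95 + a rad anticlockwise from chuck_seat's x axis.
- jaw0: one of the chuck's four coupled jaws, a steel block 16 mm wide, 22 mm long outwards and 15 mm high on the chuck's flat top; origin: foot of the middle of its inner face, 50 mm above the bench; its x axis points outwards from the chuck's axis (the chuck's +x direction).
- jaw1: one of the chuck's four coupled jaws, a steel block 16 mm wide, 22 mm long outwards and 15 mm high on the chuck's flat top; origin: foot of the middle of its inner face, 50 mm above the bench; its x axis points outwards from the chuck's axis (the chuck's +y direction).
- jaw2: one of the chuck's four coupled jaws, a steel block 16 mm wide, 22 mm long outwards and 15 mm high on the chuck's flat top; origin: foot of the middle of its inner face, 50 mm above the bench; its x axis points outwards from the chuck's axis (the chuck's -x direction).
- jaw3: one of the chuck's four coupled jaws, a steel block 16 mm wide, 22 mm long outwards and 15 mm high on the chuck's flat top; origin: foot of the middle of its inner face, 50 mm above the bench; its x axis points outwards from the chuck's axis (the chuck's -y direction).
- bangle: bystander: silver bangle lying flat, 72 mm across, 12 mm high; origin under its centre
- polish: bystander: small amber bottle, 48 mm across, 100 mm high; origin under its centre
- bowl: bystander: white bowl, 80 mm across, 35 mm high; origin under its centre
- mandrel: bystander: steel ring mandrel standing on a 64 mm foot, 142 mm high; origin under its centre
- graver: bystander: graver lying flat, 120 mm long, mushroom wooden handle, 30 mm high; origin under its middle
- mallet: bystander: small wooden mallet lying flat, 220 mm long, head 60 mm wide; origin under its middle
- polish_block: bystander: pale polishing block 90 x 40 x 25 mm; origin under its centre
Not all that is in view belongs to the job. Leave any yellow look-alike of the part that bears pendant0_mid alone. Leave any green look-alike of the part that bears pendant1_mid alone.

How it is judged:
By the outcome, as a careful person would: the job done as asked, in the order asked, and still so for the second after the job is handed in, with the robot touching nothing.
Of pendant0, pendant1, pendant2 only 1 to 3 are there at a start; the rules pass over those that are not, and their reading is None.
At some moment in a run one of pad may be knocked a few centimetres aside while the robot is not near it.
Once in a run the grip may slacken for a moment while it holds something.
It also fails if it takes over 210 s, if anything falls off the work surface, if the arm or the gripper's body presses on something with over 40 N, if the wrist force passes 120 N, or if a joint passes its speed limit or range.

## Robot

A 6-joint arm with a two-finger parallel gripper is mounted at the origin on the work surface. World frame = base frame: x ahead of the robot, y to its left, z up, the work surface at z = 0. Lengths are in m, angles in rad, forces in N, time in s.
With the tool pointing down it reaches from about 0.425 to 0.95 m from the base axis. Payload 3.5 kg.
Tool frame: the origin (TCP) lies at the very end of the fingers, on their centre line; the grasp point (between the pads) lies 19 mm behind it; z points along the fingers, y is the line along which they close (so a half turn about z gives the same grasp; the last joint's range is limited). The gripper opens to 85 mm and grips with 20 to 120 N. Pads are 22 mm wide; open, the fingers measure 114 mm over their backs; the gripper's body (76 mm by 85 mm) begins 54 mm behind the grasp point. The pads swing forward as they close: fully open they stand 13 mm farther back than shut.
Start: joints at [1.121, 0.286, 1.577, -0, 1.279, -0.15], TCP at [0.199, 0.645, 0.195] pointing down, gripper open.
Joint ranges: [-2.77, 2.77], [-0.9, 2.22], [0.21, 2.48], [-1.53, 4.67], [0.24, 2.81], [-2.84, 2.84]. Speed limits (rad/s): [2.79, 2.79, 3.14, 3.14, 3.14, 3.14].

## Interface

Orientations are given as a unit quaternion [x, y, z, w].
In Python, from plant import ctrl, optics, sign_off gives the robot as it stands.
- The arm moves only by the shell command python3 -m creep 'ROWS' [FORCE]. ROWS is JSON, a list of rows, each an object of numbers: "x", "y", "z": the shift along the tool's x, y, z in mm; "rx", "ry", "rz": the turn, a rotation vector about the tool's x, y, z in degrees; "grip": the opening, from 0 (shut) to 1 (fully open). In form: [{"x": .., "y": .., "z": .., "rx": .., "ry": .., "rz": .., "grip": ..}, ...]. A call has exactly 10 rows; each row shifts and turns the commanded pose from where the row before left it, along the tool's axes as they then stand; what a row does not reach is not made up. A row lasts 1/12 s, in which the tool goes at most 41.7 mm and 7.16 degrees, less where a joint would pass 70% of its speed; a pose out of reach is approached as far as the arm can. A call with a gripper value outside its range is refused whole. The fingers move at their own pace and stop on an object; FORCE is the grip in N (left out, the last holds). Time passes only in rows, so rows that do not move let the fingers close, or fill a call up. It gives the time, the measured TCP pose, the force, the opening and the grip force at its end, in the units of the state.
- ctrl.get_state(): the state, without advancing time (a new reading comes with each control period).
- optics.read_camera(name): name is "side" or "top" or "wrist"; returns a dict with "color" (400x640x3 uint8, blue, green, red), "K" (3x3 intrinsics, pixels), "D" ([k1, k2, p1, p2, k3] as OpenCV has them; the pictures are not rectified), "R" (3x3) and "t" (3): a world point X has camera coordinates R X + t. Camera axes: x right, y down, z forward; pixel columns grow to the right and rows downward; lengths in m; the calibration is good to about 2 mm. A picture is of the moment at which its call begins. There is no depth.
- sign_off(): hands the job in; it is judged then, once.
The state is a dict: "time": time; "qpos": joint angles; "dq": joint speeds; "joint_efforts": joint torques, N m; "eef_pos": TCP position; "tcp_rot": TCP orientation; "contact_force": force on the tool from outside, world axes, zero at the start; "wrist_torque": the same for the moment, N m; "opening": opening from 0.0 (shut) to 1.0 (fully open); "finger_force": force on a finger pad.
Only numpy, scipy, OpenCV 4.12 (cv2) and the standard library are available. Lean on these libraries where they do the work, as an engineer would, in place of code of your own. Each camera call takes 0.05 s, during which the arm holds its last target. There are 200 camera calls.

## Working session

There is one attempt and no reset: what is moved stays moved. The work goes in short steps, Python scripts to look and compute and a shell command to move; the robot and the scene stay as the last step left them, time stands still between calls to the robot, and variables do not carry over. Pictures are saved under pics/ and viewed, at most 14 in all, crops included, and the job is handed in when it is done.

```bash
mkdir -p pics
cat > h.py <<'E'
import numpy as np, cv2
from plant import ctrl, optics
from scipy.spatial.transform import Rotation as Rot
def shot(n, f=None):
    c=optics.read_camera(n)
    for k in 'KDRt': c[k]=np.array(c[k],float)
    if f: cv2.imwrite('pics/'+f, c['color'])
    return c
def ray(c,u,v):
    p=cv2.undistortPoints(np.array([[[u,v]]],float),c['K'],c['D'])[0,0]
    d=c['R'].T@np.array([p[0],p[1],1.]); o=-c['R'].T@c['t'].ravel()
    return o,d
def onz(c,u,v,z):
    o,d=ray(c,u,v); return o+d*(z-o[2])/d[2]
def proj(c,X):
    X=np.atleast_2d(np.array(X,float))
    return cv2.projectPoints(X,cv2.Rodrigues(c['R'])[0],c['t'],c['K'],c['D'])[0][:,0]
def tool(p, s=None):
    "world point in tool axes, mm"
    s=s or ctrl.get_state()
    return Rot.from_quat(s['tcp_rot']).inv().apply(np.array(p)-s['eef_pos'])*1000
E
python3 - <<'E'
from h import *
np.set_printoptions(precision=3,suppress=True)
a=shot('top','top0.png'); b=shot('side','side0.png')
for c in(a,b): print(-c['R'].T@c['t'].ravel(), c['R'][2], c['K'][0,0])
s=ctrl.get_state(); print(s); print(Rot.from_quat(s['tcp_rot']).as_matrix())
E
```

```text
[ 0.486 -0.049  1.064] [ 0.063  0.008 -0.998] 362.6329779330991
[0.427 0.802 0.747] [ 0.134 -0.761 -0.634] 428.0161927899099
{'time': 0.1, 'qpos': array([ 1.121,  0.287,  1.578,  0.   ,  1.279, -0.15 ]), 'dq': array([ 0.001, -0.003, -0.002, -0.001,  0.001,  0.   ]), 'joint_efforts': array([  0.   , -40.729, -29.37 ,  -0.   ,   0.003,   0.   ]), 'eef_pos': array([0.199, 0.644, 0.194]), 'tcp_rot': array([ 0.149,  0.989, -0.001, -0.   ]), 'contact_force': array([-1.336,  0.642,  0.168]), 'wrist_torque': array([-0.014,  0.008, -0.022]), 'finger_force': 0.0, 'opening': 1.0022697480963354}
[[-0.955  0.295 -0.001]
 [ 0.295  0.955 -0.002]
 [ 0.    -0.002 -1.   ]]
```

View pics/top0.png

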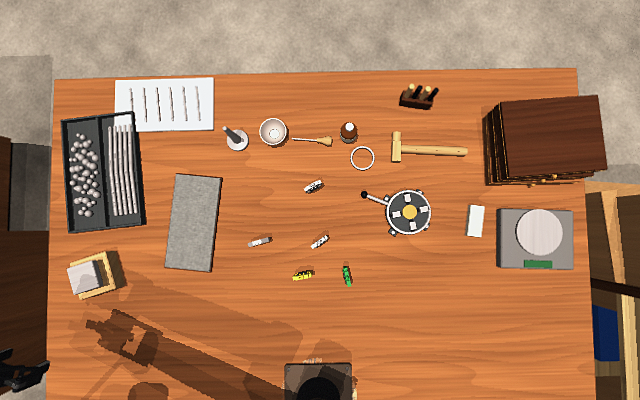

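View pics/side0.png

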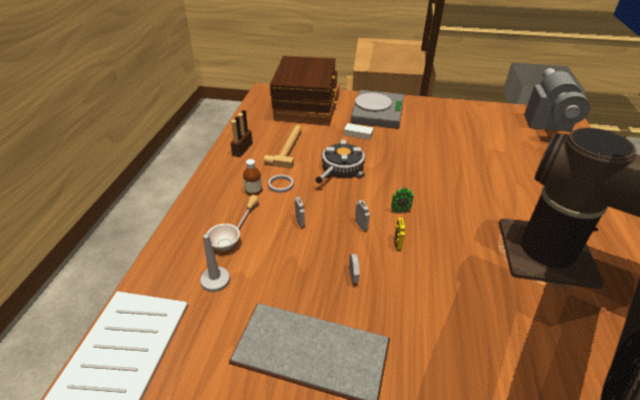

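The overview shows the pad at top (193,222), the chuck at (408,212) with its bar to (364,195), and the silver pieces at (314,186), (260,240) and (320,241). The yellow and green look-alikes are at (303,275) and (348,274).

Run:
```python
from h import *
np.set_printoptions(precision=3,suppress=True)
a=cv2.imread('pics/top0.png'); b=cv2.imread('pics/side0.png')
A=cv2.resize(a[165:290,235:440],(800,488),interpolation=cv2.INTER_CUBIC)
B=cv2.resize(b[180:300,270:430],(800,600),interpolation=cv2.INTER_CUBIC)
cv2.imwrite('pics/topc.png',A); cv2.imwrite('pics/sidec.png',B)
c=optics.read_camera('top'); c={k:(np.array(v,float) if k in 'KDRt' else v) for k,v in c.items()}
for n,(u,v) in dict(p1=(314,186),p2=(260,240),p3=(320,241)).items(): print(n,onz(c,u,v,.05))
print('seat',onz(c,410,212,.056),'ball',onz(c,364,195,.0335))
for q in [(177,174),(221,178),(212,271),(165,266)]: print('pad',onz(c,*q,.014))
```

```text
p1 [ 0.6   -0.001  0.05 ]
p2 [0.452 0.152 0.05 ]
p3 [ 0.446 -0.016  0.05 ]
seat [ 0.522 -0.267  0.056] ball [ 0.574 -0.143  0.034]
pad [0.648 0.403 0.014]
pad [0.633 0.272 0.014]
pad [0.364 0.299 0.014]
pad [0.38  0.436 0.014]
```

View pics/topc.png

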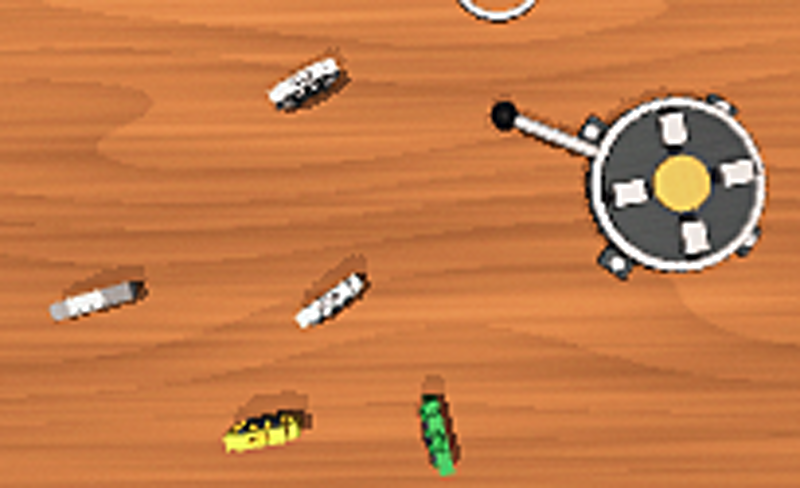

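View pics/sidec.png

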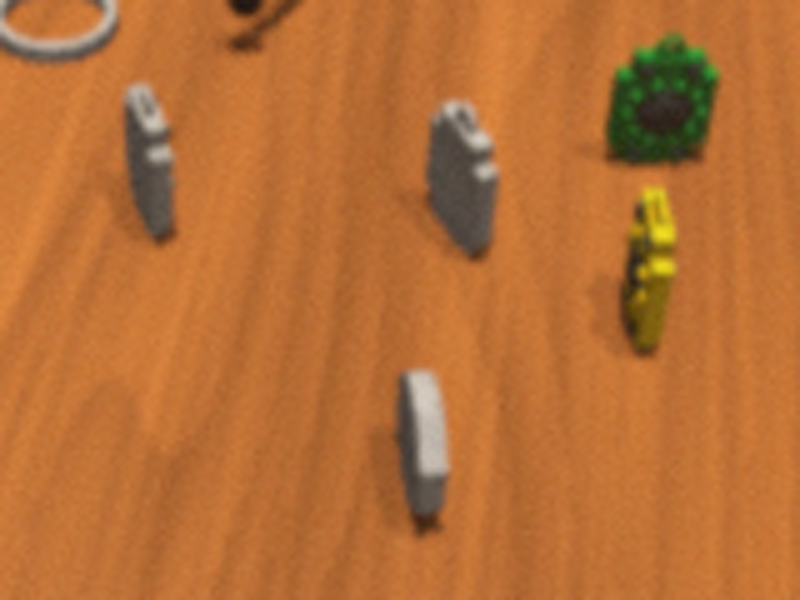

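The crops show a blank at p2 (no bail) and two pendants at p1 and p3, with plain backs towards +x/+y as seen by the side camera. I'll check the faces from the wrist camera.

```bash
python3 -m creep '[{"x":-21,"y":-24,"z":-6,"grip":0},{"x":-21,"y":-24,"z":-6,"grip":0},{"x":-21,"y":-24,"z":-6,"grip":0},{"x":-21,"y":-24,"z":-6,"grip":0},{"x":-21,"y":-24,"z":-6,"grip":0},{"x":-21,"y":-24,"z":-6,"grip":0},{"x":-21,"y":-24,"z":-6,"grip":0},{"x":-21,"y":-24,"z":-6,"grip":0},{"x":-21,"y":-24,"z":-6,"grip":0},{"x":-21,"y":-24,"z":-6,"grip":0}]' 40
python3 -m creep '[{"x":-20,"y":-24,"z":-6,"grip":0},{"x":-20,"y":-24,"z":-6,"grip":0},{"x":-20,"y":-24,"z":-6,"grip":0},{"x":-20,"y":-24,"z":-6,"grip":0},{"x":-20,"y":-24,"z":-6,"grip":0},{"x":-20,"y":-24,"z":-6,"grip":0},{"x":-20,"y":-24,"z":-6,"grip":0},{"x":-20,"y":-24,"z":-6,"grip":0},{"x":-20,"y":-24,"z":-6,"grip":0},{"x":-20,"y":-24,"z":-6,"grip":0}]'
python3 - <<'E'
from h import *
np.set_printoptions(precision=3,suppress=True)
c=shot('wrist','w0.png'); s=ctrl.get_state(); print(s['eef_pos'],s['qpos'],s['time'])
print('cam in tool',tool(-c['R'].T@c['t'].ravel(),s), c['R']@Rot.from_quat(s['tcp_rot']).as_matrix(),c['K'])
print(proj(c,[[.6,0,.035],[.452,.152,.03],[.446,-.016,.035]]))
E
```

```text
[0.199 0.644 0.194] [ 1.121  0.287  1.578 -0.     1.279 -0.15 ] 0.2
cam in tool [  68.767   -0.813 -179.78 ] [[ 0.001  1.     0.   ]
 [-0.962  0.001 -0.272]
 [-0.272  0.     0.962]] [[285.677   0.    321.598]
 [  0.    285.677 201.187]
 [  0.      0.      1.   ]]
[[ 40.037 498.887]
 [ 74.604 416.685]
 [-20.635 439.475]]$[0]: bad value
$[0]: bad value
```

View pics/w0.png

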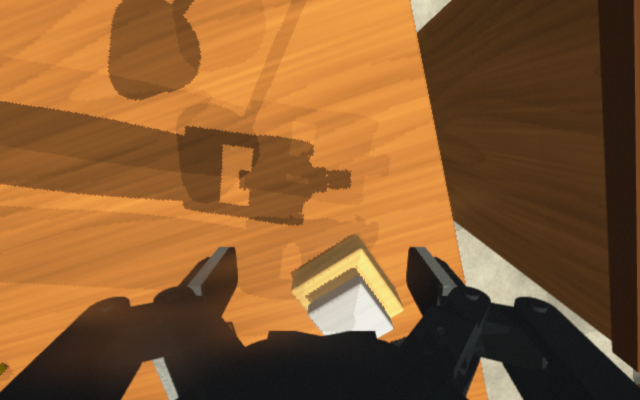

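The move was refused, and the picture shows only the bare bench at the start pose. Rows evidently need every key.

```bash
python3 -m creep '[{"x":-21,"y":-24,"z":-6,"rx":0,"ry":0,"rz":0,"grip":0},{"x":-21,"y":-24,"z":-6,"rx":0,"ry":0,"rz":0,"grip":0},{"x":-21,"y":-24,"z":-6,"rx":0,"ry":0,"rz":0,"grip":0},{"x":-21,"y":-24,"z":-6,"rx":0,"ry":0,"rz":0,"grip":0},{"x":-21,"y":-24,"z":-6,"rx":0,"ry":0,"rz":0,"grip":0},{"x":-21,"y":-24,"z":-6,"rx":0,"ry":0,"rz":0,"grip":0},{"x":-21,"y":-24,"z":-6,"rx":0,"ry":0,"rz":0,"grip":0},{"x":-21,"y":-24,"z":-6,"rx":0,"ry":0,"rz":0,"grip":0},{"x":-21,"y":-24,"z":-6,"rx":0,"ry":0,"rz":0,"grip":0},{"x":-21,"y":-24,"z":-6,"rx":0,"ry":0,"rz":0,"grip":0}]' 40
```

```text
time: 1.03
eef_pos: [0.3292, 0.3521, 0.2553]
tcp_rot: [0.149, 0.989, -0.0, 0.0]
contact_force: [0.9, 1.1, 1.4]
opening: 0.001
finger_force: 0.0
```

```bash
python3 -m creep '[{"x":-21,"y":-25,"z":-6,"rx":0,"ry":0,"rz":0,"grip":0},{"x":-21,"y":-25,"z":-6,"rx":0,"ry":0,"rz":0,"grip":0},{"x":-21,"y":-25,"z":-6,"rx":0,"ry":0,"rz":0,"grip":0},{"x":-21,"y":-25,"z":-6,"rx":0,"ry":0,"rz":0,"grip":0},{"x":-21,"y":-25,"z":-6,"rx":0,"ry":0,"rz":0,"grip":0},{"x":-21,"y":-25,"z":-6,"rx":0,"ry":0,"rz":0,"grip":0},{"x":-21,"y":-25,"z":-6,"rx":0,"ry":0,"rz":0,"grip":0},{"x":-21,"y":-25,"z":-6,"rx":0,"ry":0,"rz":0,"grip":0},{"x":-21,"y":-25,"z":-6,"rx":0,"ry":0,"rz":0,"grip":0},{"x":-21,"y":-25,"z":-6,"rx":0,"ry":0,"rz":0,"grip":0}]'
python3 - <<'E'
from h import *
np.set_printoptions(precision=3,suppress=True)
c=shot('wrist','w1.png'); s=ctrl.get_state(); print(s['eef_pos'],s['qpos'],s['time'])
print(proj(c,[[.6,0,.035],[.452,.152,.03],[.446,-.016,.035]]))
E
```

```text
time: 1.87
eef_pos: [0.456, 0.0511, 0.3154]
tcp_rot: [0.149, 0.989, 0.0, 0.0]
contact_force: [1.1, 0.7, -0.2]
opening: -0.0
finger_force: 0.0
[0.458 0.046 0.317] [-0.117 -0.275  1.923 -0.004  1.49  -1.383] 1.9167
[[318.261 251.007]
 [381.373 143.25 ]
 [280.662 170.882]]
```

View pics/w1.png

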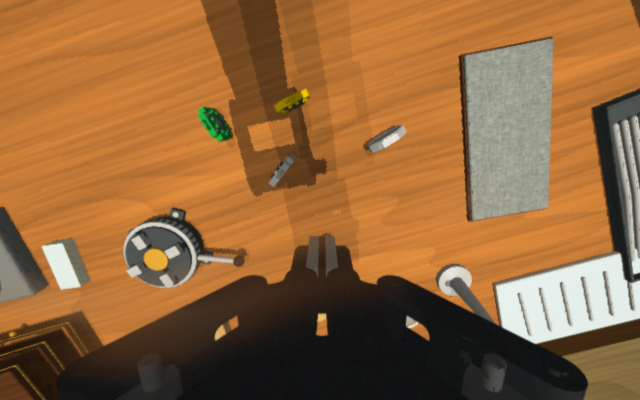

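The wrist view shows the pendant p3 at (282,171), the blank at (386,138), the chuck at (160,252), and the gripper covering p1. I'll enlarge these in one crop.

Run:
```python
import cv2,numpy as np
w=cv2.imread('pics/w1.png'); t=cv2.imread('pics/top0.png'); s=cv2.imread('pics/side0.png')
f=lambda im,u,v,r=22:cv2.resize(im[v-r:v+r,u-r:u+r],(260,260),interpolation=cv2.INTER_CUBIC)
cv2.imwrite('pics/mos.png',np.vstack([np.hstack([f(w,282,171),f(w,386,138),f(w,212,124)]),np.hstack([f(t,260,240,18),f(t,314,186,18),f(s,355,268)])]))
```

```text
(no output)
```

View pics/mos.png

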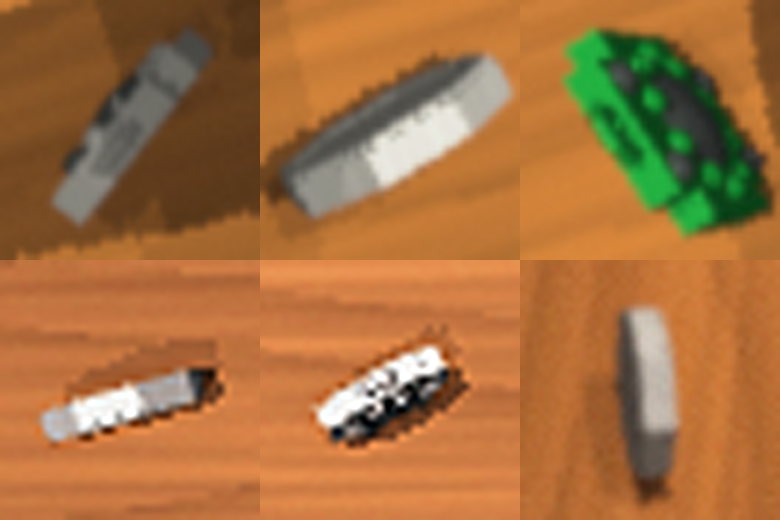

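p3's boss side faces the robot (upper left in the wrist crop), and so does p1's. The blank's face is unclear, so I'll take a closer look from the robot side.

```bash
python3 -m creep '[{"x":8,"y":7,"z":18.7,"rx":0,"ry":0,"rz":0,"grip":0},{"x":8,"y":7,"z":18.7,"rx":0,"ry":0,"rz":0,"grip":0},{"x":8,"y":7,"z":18.7,"rx":0,"ry":0,"rz":0,"grip":0},{"x":8,"y":7,"z":18.7,"rx":0,"ry":0,"rz":0,"grip":0},{"x":8,"y":7,"z":18.7,"rx":0,"ry":0,"rz":0,"grip":0},{"x":8,"y":7,"z":18.7,"rx":0,"ry":0,"rz":0,"grip":0},{"x":8,"y":7,"z":18.7,"rx":0,"ry":0,"rz":0,"grip":0},{"x":8,"y":7,"z":18.7,"rx":0,"ry":0,"rz":0,"grip":0},{"x":8,"y":7,"z":18.7,"rx":0,"ry":0,"rz":0,"grip":0},{"x":8,"y":7,"z":18.7,"rx":0,"ry":0,"rz":0,"grip":0}]'
python3 - <<'E'
from h import *
np.set_printoptions(precision=3,suppress=True)
c=shot('wrist'); s=ctrl.get_state(); print(s['eef_pos'],s['qpos'],s['time'])
im=c['color'];p=proj(c,[.452,.152,.03])[0];print(p);u,v=p.astype(int)
v0,u0=max(0,v-50),max(0,u-60);print(u0,v0)
cv2.imwrite('pics/w2.png',cv2.resize(im[v0:v0+90,u0:u0+120],(800,600),interpolation=cv2.INTER_CUBIC))
cv2.imwrite('pics/w2full.png',im)
E
```

```text
time: 2.75
eef_pos: [0.3995, 0.1438, 0.1272]
tcp_rot: [0.149, 0.989, 0.0, 0.0]
contact_force: [1.4, -0.1, 0.4]
opening: -0.001
finger_force: 0.0
[0.396 0.144 0.123] [ 0.107 -0.221  2.235  0.001  1.136 -1.165] 2.8
[344.505 236.351]
284 186
```

View pics/w2.png

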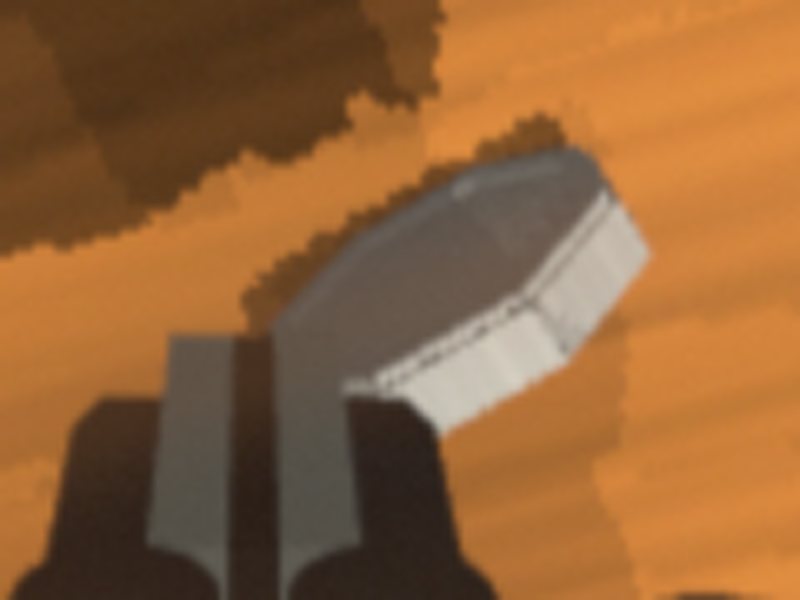

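The robot-side face of the blank carries the raised border (light rim in the crop), so all three pieces tip towards +x. The top flat is centred at about pixel (356,241).

Run:
```python
from h import *
np.set_printoptions(precision=3,suppress=True)
c=shot('wrist'); s=ctrl.get_state(); print(s['eef_pos'])
q=[onz(c,284+u/6.667,186+v/6.667,.06) for u,v in [(525,300),(378,385),(440,435),(570,350)]]
for x in q: print(x)
m=np.mean(q,0); e=(q[0]+q[3]-q[1]-q[2])[:2]; e/=np.linalg.norm(e); d=np.array([-e[1],e[0]]); d*=np.sign(d[0])
st=m[:2]-.042*d; print('c',m,'d',d,'start in tool',tool([*st,.045]),'dir in tool',tool([*(st+.01*d),.045])-tool([*st,.045]))
```

```text
[0.396 0.144 0.125]
[0.433 0.171 0.06 ]
[0.439 0.149 0.06 ]
[0.449 0.155 0.06 ]
[0.442 0.175 0.06 ]
c [0.44  0.163 0.06 ] d [0.956 0.292] start in tool [-2.194  7.618 79.553] dir in tool [-8.283  5.603 -0.076]
```

```bash
python3 -m creep '[{"x":-1,"y":0,"z":10,"rx":0,"ry":0,"rz":0,"grip":0},{"x":0,"y":0,"z":10,"rx":0,"ry":0,"rz":0,"grip":0},{"x":0,"y":0,"z":10,"rx":0,"ry":0,"rz":0,"grip":0},{"x":0,"y":0,"z":10,"rx":0,"ry":0,"rz":0,"grip":0},{"x":0,"y":0,"z":10,"rx":0,"ry":0,"rz":0,"grip":0},{"x":0,"y":0,"z":10,"rx":0,"ry":0,"rz":0,"grip":0},{"x":0,"y":0,"z":10,"rx":0,"ry":0,"rz":0,"grip":0},{"x":0,"y":0,"z":8,"rx":0,"ry":0,"rz":0,"grip":0},{"x":0,"y":0,"z":0,"rx":0,"ry":0,"rz":0,"grip":0},{"x":0,"y":0,"z":0,"rx":0,"ry":0,"rz":0,"grip":0}]'
python3 -m creep '[{"x":-5,"y":3.4,"z":0,"rx":0,"ry":0,"rz":0,"grip":0},{"x":-5,"y":3.4,"z":0,"rx":0,"ry":0,"rz":0,"grip":0},{"x":-5,"y":3.4,"z":0,"rx":0,"ry":0,"rz":0,"grip":0},{"x":-5,"y":3.4,"z":0,"rx":0,"ry":0,"rz":0,"grip":0},{"x":-5,"y":3.4,"z":0,"rx":0,"ry":0,"rz":0,"grip":0},{"x":-5,"y":3.4,"z":0,"rx":0,"ry":0,"rz":0,"grip":0},{"x":-5,"y":3.4,"z":0,"rx":0,"ry":0,"rz":0,"grip":0},{"x":-5,"y":3.4,"z":0,"rx":0,"ry":0,"rz":0,"grip":0},{"x":-5,"y":3.4,"z":0,"rx":0,"ry":0,"rz":0,"grip":0},{"x":-5,"y":3.4,"z":0,"rx":0,"ry":0,"rz":0,"grip":0}]'
python3 - <<'E'
from h import *
c=shot('top','top1.png'); d=shot('side','side1.png')
f=lambda im,u,v,r=40:cv2.resize(im[v-r:v+r,u-r:u+r],(390,390),interpolation=cv2.INTER_CUBIC)
cv2.imwrite('pics/m1.png',np.hstack([f(c['color'],275,225),f(d['color'],355,260)]))
E
```

```text
time: 3.68
eef_pos: [0.4006, 0.1428, 0.0495]
tcp_rot: [0.149, 0.989, -0.0, -0.001]
contact_force: [-0.8, 0.1, -0.4]
opening: -0.001
finger_force: 0.0
time: 4.52
eef_pos: [0.4594, 0.1608, 0.05]
tcp_rot: [0.149, 0.989, -0.0, -0.0]
contact_force: [-0.3, -0.0, 0.3]
opening: -0.001
finger_force: 0.0
```

View pics/m1.png

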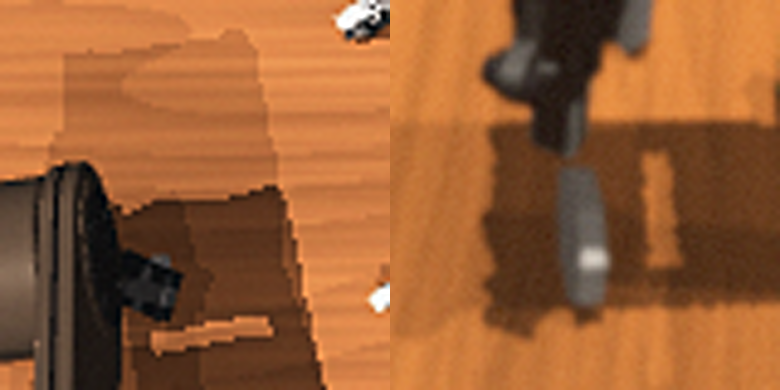

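The blank still stands, and the fingers are near it. I'll check the projections.

Run:
```python
from h import *
np.set_printoptions(precision=3,suppress=True)
c=shot('top'); d=shot('side'); e=ctrl.get_state()['eef_pos']; print(e)
print('tcp top',proj(c,e),'side',proj(d,e))
# side pixel of blank: crop->full
k=80/390
for n,(u,v) in dict(topmid=(580,172),botmid=(590,300)).items():
    U=315+(u-390)*k; V=220+v*k; print(n,U,V, onz(d,U,V,.06 if n=='topmid' else 0))
print('blank pred side', proj(d,[[.452,.152,.06],[.452,.152,0],[.442,.163,.06]]))
im=d['color']; cv2.imwrite('pics/x.png',im)
```

```text
[0.459 0.161 0.05 ]
tcp top [[256.85  237.547]] side [[348.32  260.658]]
topmid 353.97435897435895 255.28205128205127 [0.448 0.152 0.06 ]
botmid 356.025641025641 281.53846153846155 [0.437 0.174 0.   ]
blank pred side [[352.131 255.04 ]
 [350.466 273.278]
 [356.213 259.344]]
```

Run:
```python
from h import *
c=shot('wrist'); d=shot('side')
cv2.imwrite('pics/m2.png',np.hstack([cv2.resize(c['color'][150:330,220:460],(480,360)),cv2.resize(d['color'][215:300,320:395],(318,360),interpolation=cv2.INTER_CUBIC)]))
```

```text
(no output)
```

View pics/m2.png

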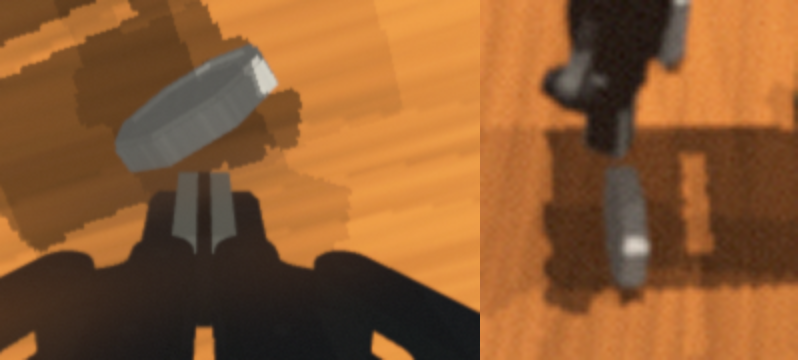

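The blank is exactly where it was: the shut fingertips sit about 15 mm above the reported TCP and passed over its top. I'll back off, go lower and push again.

```bash
python3 -m creep '[{"x":0,"y":0,"z":-8,"rx":0,"ry":0,"rz":0,"grip":0},{"x":10,"y":-6.8,"z":0,"rx":0,"ry":0,"rz":0,"grip":0},{"x":10,"y":-6.8,"z":0,"rx":0,"ry":0,"rz":0,"grip":0},{"x":10,"y":-6.8,"z":0,"rx":0,"ry":0,"rz":0,"grip":0},{"x":10,"y":-6.8,"z":0,"rx":0,"ry":0,"rz":0,"grip":0},{"x":10,"y":-6.8,"z":0,"rx":0,"ry":0,"rz":0,"grip":0},{"x":0,"y":0,"z":10,"rx":0,"ry":0,"rz":0,"grip":0},{"x":0,"y":0,"z":10,"rx":0,"ry":0,"rz":0,"grip":0},{"x":0,"y":0,"z":10,"rx":0,"ry":0,"rz":0,"grip":0},{"x":0,"y":0,"z":0,"rx":0,"ry":0,"rz":0,"grip":0}]'
python3 -m creep '[{"x":-5,"y":3.4,"z":0,"rx":0,"ry":0,"rz":0,"grip":0},{"x":-5,"y":3.4,"z":0,"rx":0,"ry":0,"rz":0,"grip":0},{"x":-5,"y":3.4,"z":0,"rx":0,"ry":0,"rz":0,"grip":0},{"x":-5,"y":3.4,"z":0,"rx":0,"ry":0,"rz":0,"grip":0},{"x":-5,"y":3.4,"z":0,"rx":0,"ry":0,"rz":0,"grip":0},{"x":-5,"y":3.4,"z":0,"rx":0,"ry":0,"rz":0,"grip":0},{"x":-5,"y":3.4,"z":0,"rx":0,"ry":0,"rz":0,"grip":0},{"x":-5,"y":3.4,"z":0,"rx":0,"ry":0,"rz":0,"grip":0},{"x":-5,"y":3.4,"z":0,"rx":0,"ry":0,"rz":0,"grip":0},{"x":0,"y":0,"z":0,"rx":0,"ry":0,"rz":0,"grip":0}]'
python3 - <<'E'
from h import *
c=shot('wrist'); d=shot('side')
cv2.imwrite('pics/m3.png',np.hstack([cv2.resize(c['color'][150:330,220:460],(480,360)),cv2.resize(d['color'][215:300,320:395],(318,360),interpolation=cv2.INTER_CUBIC)]))
E
```

```text
time: 5.65
eef_pos: [0.3994, 0.1427, 0.0256]
tcp_rot: [0.149, 0.989, -0.001, -0.002]
contact_force: [-1.1, -0.1, -0.4]
opening: 0.001
finger_force: 0.0
time: 6.48
eef_pos: [0.4545, 0.1591, 0.0285]
tcp_rot: [0.149, 0.989, 0.0, 0.001]
contact_force: [0.2, 0.5, 0.0]
opening: -0.004
finger_force: 0.0
```

View pics/m3.png

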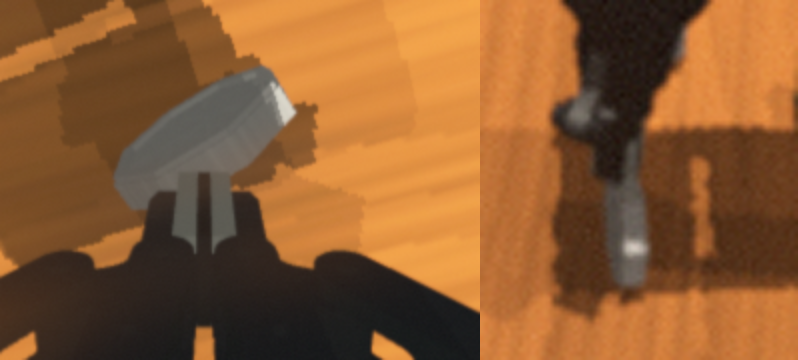

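The blank is still untouched. From the side view's gap and the wrist view, the shut tips must be 30–40 mm above the reported TCP. I'll retreat, go down to TCP z ≈ 10 mm and measure the tip numerically.

```bash
python3 -m creep '[{"x":0,"y":0,"z":-12,"rx":0,"ry":0,"rz":0,"grip":0},{"x":10,"y":-6.8,"z":-12,"rx":0,"ry":0,"rz":0,"grip":0},{"x":10,"y":-6.8,"z":0,"rx":0,"ry":0,"rz":0,"grip":0},{"x":10,"y":-6.8,"z":0,"rx":0,"ry":0,"rz":0,"grip":0},{"x":10,"y":-6.8,"z":0,"rx":0,"ry":0,"rz":0,"grip":0},{"x":5,"y":-3.4,"z":0,"rx":0,"ry":0,"rz":0,"grip":0},{"x":0,"y":0,"z":15,"rx":0,"ry":0,"rz":0,"grip":0},{"x":0,"y":0,"z":15,"rx":0,"ry":0,"rz":0,"grip":0},{"x":0,"y":0,"z":10,"rx":0,"ry":0,"rz":0,"grip":0},{"x":0,"y":0,"z":0,"rx":0,"ry":0,"rz":0,"grip":0}]'
python3 - <<'E'
from h import *
np.set_printoptions(precision=3,suppress=True)
c=shot('side','side3.png'); t=shot('top','top3.png'); w=shot('wrist','w3.png'); s=ctrl.get_state(); e=s['eef_pos']; print(e)
T=Rot.from_quat(s['tcp_rot'])
for h in (0,20,40): print(h,[proj(k,e+T.apply([0,0,-h/1000])).round(1).tolist() for k in (c,t,w)])
im=c['color']; u,v=proj(c,e)[0].astype(int)
cv2.imwrite('pics/m4.png',np.hstack([cv2.resize(im[v-55:v+30,u-50:u+50],(470,400),interpolation=cv2.INTER_CUBIC),cv2.resize(w['color'][180:320,260:375],(329,400),interpolation=cv2.INTER_CUBIC)])); print(u,v)
E
```

```text
time: 7.42
eef_pos: [0.3989, 0.1426, 0.01]
tcp_rot: [0.149, 0.989, -0.001, -0.002]
contact_force: [-1.0, 0.2, 0.2]
opening: 0.002
finger_force: 0.0
[0.402 0.143 0.012]
0 [[[373.6, 269.7]], [[265.8, 257.0]], [[323.0, 228.0]]]
20 [[[374.4, 263.7]], [[264.5, 257.6]], [[323.1, 240.0]]]
40 [[[375.3, 257.5]], [[263.2, 258.2]], [[323.3, 255.0]]]
373 269
```

View pics/m4.png

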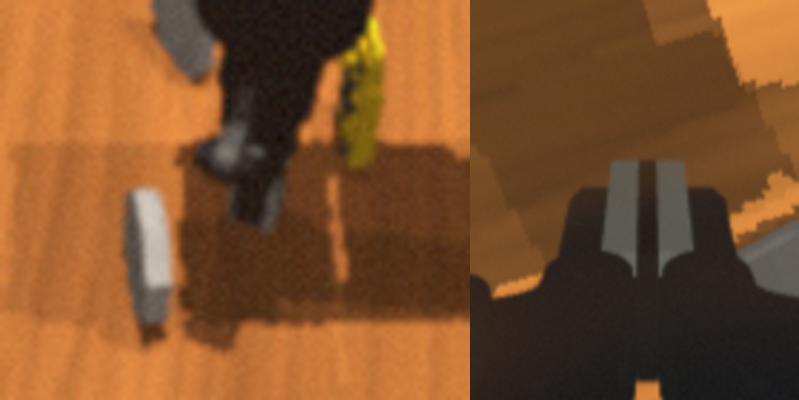

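The side crop shows the tip at about (378,262), against (374,270) for the reported TCP. That puts the real tips about 30 mm above it, so at this height a push should meet the blank around z = 40 mm.

```bash
python3 -m creep '[{"x":-5,"y":3.4,"z":0,"rx":0,"ry":0,"rz":0,"grip":0},{"x":-5,"y":3.4,"z":0,"rx":0,"ry":0,"rz":0,"grip":0},{"x":-5,"y":3.4,"z":0,"rx":0,"ry":0,"rz":0,"grip":0},{"x":-5,"y":3.4,"z":0,"rx":0,"ry":0,"rz":0,"grip":0},{"x":-5,"y":3.4,"z":0,"rx":0,"ry":0,"rz":0,"grip":0},{"x":-5,"y":3.4,"z":0,"rx":0,"ry":0,"rz":0,"grip":0},{"x":-5,"y":3.4,"z":0,"rx":0,"ry":0,"rz":0,"grip":0},{"x":-5,"y":3.4,"z":0,"rx":0,"ry":0,"rz":0,"grip":0},{"x":-5,"y":3.4,"z":0,"rx":0,"ry":0,"rz":0,"grip":0},{"x":-5,"y":3.4,"z":0,"rx":0,"ry":0,"rz":0,"grip":0}]'
cat >> h.py <<'E'
def gray(im,box,lo=60):
    "contours of greyish things in a box u0,v0,u1,v1"
    u0,v0,u1,v1=box; r=im[v0:v1,u0:u1].astype(int)
    m=((r.max(2)-r.min(2)<30)&(r.max(2)>lo)).astype(np.uint8)
    out=[]
    for k in cv2.findContours(m,cv2.RETR_EXTERNAL,cv2.CHAIN_APPROX_NONE)[0]:
        a=cv2.contourArea(k)
        if a>15:
            (x,y),(w,h),an=cv2.minAreaRect(k); out.append((round(x+u0,1),round(y+v0,1),round(w,1),round(h,1),round(an,1),a))
    return out
E
python3 - <<'E'
from h import *
c=shot('side'); w=shot('wrist')
cv2.imwrite('pics/side5.png',c['color']); cv2.imwrite('pics/w5.png',w['color'])
print(gray(cv2.imread('pics/side3.png'),(335,230,368,300)),gray(c['color'],(320,230,375,300)))
print(gray(cv2.imread('pics/w3.png'),(200,100,460,300)),gray(w['color'],(200,100,460,300)))
E
```

```text
time: 8.4
eef_pos: [0.4594, 0.1608, 0.0121]
tcp_rot: [0.149, 0.989, -0.0, -0.0]
contact_force: [-0.1, -0.5, -0.2]
opening: 0.003
finger_force: 0.0
[(353.7, 268.0, 26.3, 7.5, 85.2, 153.0)] [(337.0, 276.0, 22.0, 26.0, 90.0, 456.5), (352.2, 257.5, 3.1, 11.4, 7.1, 19.5), (341.0, 246.5, 8.0, 10.3, 63.4, 52.5)]
[(385.8, 269.6, 65.7, 28.0, 2.4, 1028.5), (330.8, 256.2, 39.0, 12.0, 86.4, 338.5), (312.3, 256.1, 12.0, 39.0, 3.8, 339.0)] [(343.4, 243.1, 91.3, 75.9, 12.8, 4367.5)]
```

The blank now lies flat (side blob 22x26 px). I'll rise and move over near pendant p3, then measure both pendants from the wrist.

```bash
python3 -m creep '[{"x":0,"y":0,"z":-35,"rx":0,"ry":0,"rz":0,"grip":0},{"x":0,"y":0,"z":-35,"rx":0,"ry":0,"rz":0,"grip":0},{"x":-4,"y":-27,"z":-10,"rx":0,"ry":0,"rz":0,"grip":0},{"x":-4,"y":-27,"z":-10,"rx":0,"ry":0,"rz":0,"grip":0},{"x":-4,"y":-27,"z":-10,"rx":0,"ry":0,"rz":0,"grip":0},{"x":-4,"y":-27,"z":0,"rx":0,"ry":0,"rz":0,"grip":0},{"x":-4,"y":-27,"z":0,"rx":0,"ry":0,"rz":0,"grip":0},{"x":-4,"y":-27,"z":0,"rx":0,"ry":0,"rz":0,"grip":0},{"x":-4,"y":-27,"z":0,"rx":0,"ry":0,"rz":0,"grip":0},{"x":-4,"y":-27,"z":0,"rx":0,"ry":0,"rz":0,"grip":0}]'
python3 -m creep '[{"x":0,"y":0,"z":0,"rx":0,"ry":0,"rz":0,"grip":0},{"x":0,"y":0,"z":0,"rx":0,"ry":0,"rz":0,"grip":0},{"x":0,"y":0,"z":0,"rx":0,"ry":0,"rz":0,"grip":0},{"x":0,"y":0,"z":0,"rx":0,"ry":0,"rz":0,"grip":0},{"x":0,"y":0,"z":0,"rx":0,"ry":0,"rz":0,"grip":0},{"x":0,"y":0,"z":0,"rx":0,"ry":0,"rz":0,"grip":0},{"x":0,"y":0,"z":0,"rx":0,"ry":0,"rz":0,"grip":0},{"x":0,"y":0,"z":0,"rx":0,"ry":0,"rz":0,"grip":0},{"x":0,"y":0,"z":0,"rx":0,"ry":0,"rz":0,"grip":0},{"x":0,"y":0,"z":0,"rx":0,"ry":0,"rz":0,"grip":0}]' >/dev/null
python3 - <<'E'
from h import *
np.set_printoptions(precision=3,suppress=True)
c=shot('wrist','w6.png'); t=shot('top','top6.png'); sd=shot('side','side6.png'); print(ctrl.get_state()['eef_pos'])
print('pred p3',proj(c,[[.446,-.016,.07],[.446,-.016,0]]),'blank',proj(c,[.49,.165,.01]))
for g in gray(c['color'],(0,0,640,300)): print(g, onz(c,g[0],g[1],.045))
print('side0'); 
for im in (cv2.imread('pics/side0.png'),sd['color']):
  for g in gray(im,(290,190,380,300)): print(g, onz(sd,g[0],g[1],.035))
print('top')
im=cv2.imread('pics/top0.png')
for g in gray(im,(245,170,340,255),90): print(g, onz(t,g[0],g[1],.06))
E
```

```text
time: 9.33
eef_pos: [0.425, -0.0563, 0.1122]
tcp_rot: [0.149, 0.989, -0.0, 0.0]
contact_force: [0.2, -0.0, -0.6]
opening: 0.002
finger_force: 0.0
[ 0.426 -0.055  0.112]
pred p3 [[375.083 217.512]
 [363.136 195.866]] blank [[548.157 187.674]]
(165.0, 286.5, 25.0, 98.0, 90.0, 1368.5) [ 0.464 -0.229  0.045]
(186.6, 268.8, 20.9, 16.2, 14.0, 266.5) [ 0.453 -0.2    0.045]
(330.9, 256.3, 39.0, 11.8, 87.1, 327.0) [ 0.481 -0.064  0.045]
(312.3, 256.3, 12.8, 39.0, 2.3, 322.0) [ 0.476 -0.08   0.045]
(372.3, 205.2, 35.1, 59.4, 39.8, 1654.0) [ 0.444 -0.013  0.045]
(550.7, 177.4, 57.7, 70.7, 63.4, 3136.5) [0.465 0.143 0.045]
side0
(353.8, 268.4, 27.3, 7.5, 84.8, 153.0) [0.445 0.167 0.035]
(362.0, 215.0, 12.0, 28.0, 0.0, 224.0) [ 0.443 -0.012  0.035]
(299.3, 212.0, 28.3, 6.7, 83.7, 128.5) [0.6   0.005 0.035]
(336.5, 276.0, 25.0, 22.0, 0.0, 433.5) [0.48  0.195 0.035]
(362.5, 215.5, 27.0, 13.0, 90.0, 246.5) [ 0.442 -0.011  0.035]
(299.2, 211.5, 27.4, 6.7, 84.3, 123.5) [0.6   0.003 0.035]
top
(257.9, 241.8, 4.0, 20.9, 74.1, 61.5) [0.447 0.156 0.06 ]
(319.1, 242.0, 4.6, 18.6, 53.1, 57.5) [ 0.444 -0.013  0.06 ]
(312.4, 185.6, 5.3, 17.8, 56.3, 49.5) [0.6   0.003 0.06 ]
```

```bash
python3 -m creep '[{"x":6,"y":12,"z":0,"rx":0,"ry":0,"rz":0,"grip":0},{"x":0,"y":0,"z":15,"rx":0,"ry":0,"rz":0,"grip":0},{"x":0,"y":0,"z":15,"rx":0,"ry":0,"rz":0,"grip":0},{"x":0,"y":0,"z":15,"rx":0,"ry":0,"rz":0,"grip":0},{"x":0,"y":0,"z":15,"rx":0,"ry":0,"rz":0,"grip":0},{"x":0,"y":0,"z":15,"rx":0,"ry":0,"rz":0,"grip":0},{"x":0,"y":0,"z":15,"rx":0,"ry":0,"rz":0,"grip":0},{"x":0,"y":0,"z":0,"rx":0,"ry":0,"rz":0,"grip":0},{"x":0,"y":0,"z":0,"rx":0,"ry":0,"rz":0,"grip":0},{"x":0,"y":0,"z":0,"rx":0,"ry":0,"rz":0,"grip":0}]'
python3 -m creep '[{"x":-3,"y":4,"z":0,"rx":0,"ry":0,"rz":0,"grip":0},{"x":-3,"y":4,"z":0,"rx":0,"ry":0,"rz":0,"grip":0},{"x":-3,"y":4,"z":0,"rx":0,"ry":0,"rz":0,"grip":0},{"x":-3,"y":4,"z":0,"rx":0,"ry":0,"rz":0,"grip":0},{"x":-3,"y":4,"z":0,"rx":0,"ry":0,"rz":0,"grip":0},{"x":-3,"y":4,"z":0,"rx":0,"ry":0,"rz":0,"grip":0},{"x":-3,"y":4,"z":0,"rx":0,"ry":0,"rz":0,"grip":0},{"x":-3,"y":4,"z":0,"rx":0,"ry":0,"rz":0,"grip":0},{"x":-3,"y":4,"z":0,"rx":0,"ry":0,"rz":0,"grip":0},{"x":-3,"y":4,"z":0,"rx":0,"ry":0,"rz":0,"grip":0}]'
python3 - <<'E'
from h import *
np.set_printoptions(precision=3,suppress=True)
sd=shot('side','side7.png'); c=shot('wrist','w7.png')
for g in gray(sd['color'],(330,190,400,240)): print(g)
for g in gray(c['color'],(200,100,500,300)): print(g)
E
```

```text
time: 11.15
eef_pos: [0.4241, -0.0422, 0.0229]
tcp_rot: [0.149, 0.989, -0.0, 0.001]
contact_force: [0.1, 0.9, 0.2]
opening: -0.002
finger_force: 0.0
time: 11.98
eef_pos: [0.4643, -0.0122, 0.022]
tcp_rot: [0.149, 0.989, 0.0, -0.0]
contact_force: [-0.4, -0.7, -0.5]
opening: -0.0
finger_force: 0.0
(346.3, 228.2, 16.4, 28.8, 71.6, 357.5)
(358.5, 227.5, 97.0, 105.0, 90.0, 6447.0)
```

```bash
python3 -m creep '[{"x":0,"y":0,"z":-35,"rx":0,"ry":0,"rz":0,"grip":0},{"x":0,"y":0,"z":-30,"rx":0,"ry":0,"rz":0,"grip":0},{"x":0,"y":0,"z":-15,"rx":0,"ry":0,"rz":0,"grip":0},{"x":-24,"y":4,"z":0,"rx":0,"ry":0,"rz":0,"grip":0},{"x":-24,"y":4,"z":0,"rx":0,"ry":0,"rz":0,"grip":0},{"x":-23,"y":3,"z":0,"rx":0,"ry":0,"rz":0,"grip":0},{"x":-23,"y":3,"z":0,"rx":0,"ry":0,"rz":0,"grip":0},{"x":0,"y":0,"z":27,"rx":0,"ry":0,"rz":0,"grip":0},{"x":0,"y":0,"z":27,"rx":0,"ry":0,"rz":0,"grip":0},{"x":0,"y":0,"z":26,"rx":0,"ry":0,"rz":0,"grip":0}]'
python3 -m creep '[{"x":-3.2,"y":4,"z":0,"rx":0,"ry":0,"rz":0,"grip":0},{"x":-3.2,"y":4,"z":0,"rx":0,"ry":0,"rz":0,"grip":0},{"x":-4,"y":4.5,"z":0,"rx":0,"ry":0,"rz":0,"grip":0},{"x":-4,"y":4.5,"z":0,"rx":0,"ry":0,"rz":0,"grip":0},{"x":-4,"y":4.5,"z":0,"rx":0,"ry":0,"rz":0,"grip":0},{"x":-4,"y":4.5,"z":0,"rx":0,"ry":0,"rz":0,"grip":0},{"x":-4,"y":4.5,"z":0,"rx":0,"ry":0,"rz":0,"grip":0},{"x":-4,"y":4.5,"z":0,"rx":0,"ry":0,"rz":0,"grip":0},{"x":-4,"y":4.5,"z":0,"rx":0,"ry":0,"rz":0,"grip":0},{"x":-4,"y":4.5,"z":0,"rx":0,"ry":0,"rz":0,"grip":0}]'
python3 -m creep '[{"x":0,"y":0,"z":-35,"rx":0,"ry":0,"rz":0,"grip":0},{"x":0,"y":0,"z":-35,"rx":0,"ry":0,"rz":0,"grip":0},{"x":0,"y":0,"z":-35,"rx":0,"ry":0,"rz":0,"grip":0},{"x":0,"y":0,"z":-35,"rx":0,"ry":0,"rz":0,"grip":0},{"x":10,"y":-30,"z":-25,"rx":0,"ry":0,"rz":0,"grip":0},{"x":10,"y":-35,"z":0,"rx":0,"ry":0,"rz":0,"grip":0},{"x":10,"y":-35,"z":0,"rx":0,"ry":0,"rz":0,"grip":0},{"x":10,"y":-35,"z":0,"rx":0,"ry":0,"rz":0,"grip":0},{"x":10,"y":-35,"z":0,"rx":0,"ry":0,"rz":0,"grip":0},{"x":0,"y":0,"z":0,"rx":0,"ry":0,"rz":0,"grip":0}]'
python3 - <<'E'
from h import *
np.set_printoptions(precision=3,suppress=True)
t=shot('top','top8.png'); sd=shot('side','side8.png')
for g in gray(t['color'],(235,150,345,260),70): print(g,onz(t,g[0],g[1],.007))
for g in gray(sd['color'],(270,185,400,300)): print(g,onz(sd,g[0],g[1],.007))
E
```

```text
time: 12.92
eef_pos: [0.5584, -0.0273, 0.0214]
tcp_rot: [0.149, 0.989, -0.0, 0.0]
contact_force: [0.1, 0.6, 0.4]
opening: -0.0
finger_force: 0.0
time: 13.75
eef_pos: [0.6081, 0.0041, 0.0222]
tcp_rot: [0.149, 0.989, 0.0, 0.0]
contact_force: [-0.4, -0.7, 0.1]
opening: 0.001
finger_force: 0.0
time: 14.58
eef_pos: [0.5072, -0.148, 0.1872]
tcp_rot: [0.152, 0.988, -0.001, -0.0]
contact_force: [-0.3, -0.1, 0.5]
opening: -0.003
finger_force: 0.0
(256.8, 228.9, 19.9, 20.6, 71.6, 320.0) [0.483 0.17  0.007]
(310.5, 227.7, 27.7, 17.8, 56.3, 358.5) [0.483 0.013 0.007]
(305.8, 173.6, 26.8, 17.0, 63.4, 345.0) [0.642 0.024 0.007]
(336.5, 276.5, 21.0, 25.0, 90.0, 432.0) [0.481 0.173 0.007]
(344.9, 229.0, 16.0, 29.5, 73.3, 346.0) [0.481 0.017 0.007]
(283.2, 223.8, 14.8, 26.7, 76.0, 316.0) [0.638 0.026 0.007]
(280.6, 188.2, 5.4, 21.1, 87.3, 21.5) [ 0.679 -0.116  0.007]
```

All three pieces lie flat: the blank at (0.482, 0.171), p3 at (0.482, 0.015) and p1 at (0.640, 0.025). Now the chuck: brass disc, jaws and bar ball.

Run:
```python
from h import *
np.set_printoptions(precision=3,suppress=True)
t=shot('top'); w=shot('wrist','w8.png'); sd=shot('side')
for n,c in (('top',t),('wrist',w),('side',sd)):
    im=c['color']; hsv=cv2.cvtColor(im,cv2.COLOR_BGR2HSV)
    pr=proj(c,[[.522,-.267,.056],[.574,-.143,.0335]]); print(n,pr.round(0).tolist())
    u,v=pr[0]; m=cv2.inRange(hsv,(18,110,120),(32,255,255))
    k=[q for q in cv2.findContours(m,cv2.RETR_EXTERNAL,cv2.CHAIN_APPROX_NONE)[0] if cv2.contourArea(q)>20]
    k=[cv2.minAreaRect(q) for q in k]
    for q in k:
        if np.hypot(q[0][0]-u,q[0][1]-v)<30: print(' brass',q, onz(c,*q[0],.056))
    u,v=pr[1]; m=(im.max(2)<60).astype(np.uint8)
    for q in cv2.findContours(m,cv2.RETR_EXTERNAL,cv2.CHAIN_APPROX_NONE)[0]:
        r=cv2.minAreaRect(q)
        if 8<cv2.contourArea(q)<900 and np.hypot(r[0][0]-u,r[0][1]-v)<25: print(' ball',r,onz(c,*r[0],.0335))
    if n!='side':
      for g in gray(im,(int(pr[0][0])-90,int(pr[0][1])-70,int(pr[0][0])+90,min(399,int(pr[0][1])+70)) if n=='wrist' else (380,185,440,240),170):
        p=onz(c,g[0],g[1],.065); print(' jaw',g,p,np.degrees(np.arctan2(p[1]+.267,p[0]-.522)))
```

```text
top [[410.0, 212.0], [364.0, 195.0]]
 jaw (415.1, 192.5, 25.6, 6.3, 20.6, 28.0) [ 0.575 -0.281  0.065] -14.776217406956036
wrist [[224.0, 225.0], [338.0, 229.0]]
 brass ((226.0, 225.5), (33.0, 34.0), 90.0) [ 0.523 -0.265  0.056]
 jaw (297.0, 228.0, 10.0, 30.0, 90.0, 138.0) [ 0.547 -0.185  0.065] 72.74819114179681
 jaw (255.4, 249.7, 24.3, 74.8, 54.0, 391.0) [ 0.559 -0.24   0.065] 36.74095991500836
 jaw (204.4, 199.1, 20.2, 13.2, 58.0, 238.0) [ 0.485 -0.272  0.065] -172.8375901479698
 jaw (197.5, 213.3, 41.2, 92.4, 9.8, 512.5) [ 0.498 -0.286  0.065] -142.24435659982882
side [[343.0, 150.0], [319.0, 179.0]]
 brass ((343.0, 150.5), (5.0, 12.0), 90.0) [ 0.523 -0.265  0.056]
 ball ((318.5, 179.5), (3.0, 5.0), 90.0) [ 0.575 -0.141  0.033]
```

```bash
python3 -m creep '[{"x":-32,"y":0,"z":0,"rx":0,"ry":0,"rz":0,"grip":0},{"x":-32,"y":-2,"z":0,"rx":0,"ry":0,"rz":0,"grip":0},{"x":-32,"y":0,"z":0,"rx":0,"ry":0,"rz":0,"grip":0},{"x":0,"y":0,"z":30,"rx":0,"ry":0,"rz":0,"grip":0},{"x":0,"y":0,"z":30,"rx":0,"ry":0,"rz":0,"grip":0},{"x":0,"y":0,"z":30,"rx":0,"ry":0,"rz":0,"grip":0},{"x":0,"y":0,"z":30,"rx":0,"ry":0,"rz":0,"grip":0},{"x":0,"y":0,"z":30,"rx":0,"ry":0,"rz":0,"grip":0},{"x":0,"y":0,"z":22,"rx":0,"ry":0,"rz":0,"grip":0},{"x":0,"y":0,"z":0,"rx":0,"ry":0,"rz":0,"grip":0}]'
python3 -m creep '[{"x":0,"y":0,"z":2,"rx":0,"ry":0,"rz":0,"grip":0},{"x":0,"y":0,"z":2,"rx":0,"ry":0,"rz":0,"grip":0},{"x":0,"y":0,"z":1,"rx":0,"ry":0,"rz":0,"grip":0},{"x":0,"y":0,"z":0,"rx":0,"ry":0,"rz":0,"grip":0},{"x":0,"y":0,"z":0,"rx":0,"ry":0,"rz":0,"grip":0},{"x":0,"y":0,"z":0,"rx":0,"ry":0,"rz":0,"grip":0},{"x":0,"y":0,"z":0,"rx":0,"ry":0,"rz":0,"grip":0},{"x":0,"y":0,"z":0,"rx":0,"ry":0,"rz":0,"grip":0},{"x":0,"y":0,"z":0,"rx":0,"ry":0,"rz":0,"grip":0},{"x":0,"y":0,"z":0,"rx":0,"ry":0,"rz":0,"grip":0}]'
python3 - <<'E'
from h import *
np.set_printoptions(precision=3,suppress=True)
s=ctrl.get_state(); sd=shot('side','s9.png'); T=Rot.from_quat(s['tcp_rot'])
im=sd['color']; u,v=proj(sd,s['eef_pos'])[0]; print(u,v,s['eef_pos'])
u=int(round(u));v=int(round(v))
for r in range(v-28,v+8,2): print(r,' '.join('%3d/%2d'%(p.max(),int(p.max())-int(p.min())) for p in im[r,u-9:u+10:2]))
E
```

```text
time: 15.67
eef_pos: [0.5969, -0.1706, 0.0085]
tcp_rot: [0.148, 0.989, 0.002, -0.006]
contact_force: [-1.1, 0.3, -1.2]
opening: -0.001
finger_force: 0.0
time: 16.5
eef_pos: [0.6007, -0.1742, 0.0102]
tcp_rot: [0.149, 0.989, -0.0, 0.0]
contact_force: [1.1, -0.4, -0.2]
opening: 0.001
finger_force: 0.0
311.54343112153487 178.20802852752436 [ 0.601 -0.174  0.01 ]
150  80/14  54/14  50/16  41/13  32/15  31/14  36/17  34/ 8  57/31 154/107
152  55/12  38/13  42/15  35/16  37/16  34/12  39/19  47/27 180/130 191/129
154  40/12  32/15  33/17  38/15  34/15  32/19  31/14  66/43 207/147 187/123
156  40/19  33/16  35/16  31/13  39/16  37/19  40/19 139/97 211/156 179/126
158 127/90  71/48  52/28  33/11  38/15  37/18  57/18 186/126 215/158 178/126
160 210/148 199/145 159/112  38/13  40/14  56/14  74/20 182/126 221/156 168/121
162 211/147 214/150 194/137  39/14  33/13  60/14  70/15 140/96 174/128 139/100
164 208/146 217/152 192/135  37/16  36/19  57/15  72/17 115/72 101/73  93/66
166 204/140 214/155 182/130  40/13  32/18  57/14  69/16 115/73 101/75  95/63
168 182/130 195/143 167/116  71/30  51/18  65/21  92/46 122/87 122/83  98/65
170 188/132 176/127 116/82  99/68  91/51  93/55 121/81 127/90 117/87  99/70
172 148/108 111/79  92/73 101/72  94/65  93/59 105/75 112/80 113/76 103/74
174  98/68  96/65 100/72 100/67  89/60  78/57  78/57  94/63  97/72 114/61
176  97/61 101/71  93/68  78/61  77/50  80/57  75/55  66/45  61/37  82/24
178  96/67  91/60  85/63  78/54  75/52  81/55  65/47  37/22  33/23  54/19
180  81/57  79/58  84/55  80/54  80/55  80/56  62/40  38/21  31/20  39/24
182  79/53  79/58  79/59  76/51  73/52  77/49  71/56  47/31  40/27  64/40
184 115/85  81/55  78/56  77/55  76/54  80/52  80/52  86/54  82/59  83/58
```

The shut tip shows at v≈168.5 against 178 predicted, so it really is about 35 mm above the reported TCP, with no lateral bias. I'll lower in small steps, watching the force.

```bash
python3 -m creep '[{"x":0,"y":0,"z":3,"rx":0,"ry":0,"rz":0,"grip":0},{"x":0,"y":0,"z":3,"rx":0,"ry":0,"rz":0,"grip":0},{"x":0,"y":0,"z":3,"rx":0,"ry":0,"rz":0,"grip":0},{"x":0,"y":0,"z":2,"rx":0,"ry":0,"rz":0,"grip":0},{"x":0,"y":0,"z":2,"rx":0,"ry":0,"rz":0,"grip":0},{"x":0,"y":0,"z":0,"rx":0,"ry":0,"rz":0,"grip":0},{"x":0,"y":0,"z":0,"rx":0,"ry":0,"rz":0,"grip":0},{"x":0,"y":0,"z":0,"rx":0,"ry":0,"rz":0,"grip":0},{"x":0,"y":0,"z":0,"rx":0,"ry":0,"rz":0,"grip":0},{"x":0,"y":0,"z":0,"rx":0,"ry":0,"rz":0,"grip":0}]'
```

```text
time: 17.38
eef_pos: [0.6009, -0.1743, -0.0027]
tcp_rot: [0.149, 0.989, -0.0, 0.0]
contact_force: [-0.4, -0.1, 0.5]
opening: -0.002
finger_force: 0.0
```

```bash
python3 -m creep '[{"x":0,"y":0,"z":3,"rx":0,"ry":0,"rz":0,"grip":0},{"x":0,"y":0,"z":3,"rx":0,"ry":0,"rz":0,"grip":0},{"x":0,"y":0,"z":3,"rx":0,"ry":0,"rz":0,"grip":0},{"x":0,"y":0,"z":2,"rx":0,"ry":0,"rz":0,"grip":0},{"x":0,"y":0,"z":0,"rx":0,"ry":0,"rz":0,"grip":0},{"x":0,"y":0,"z":0,"rx":0,"ry":0,"rz":0,"grip":0},{"x":0,"y":0,"z":0,"rx":0,"ry":0,"rz":0,"grip":0},{"x":0,"y":0,"z":0,"rx":0,"ry":0,"rz":0,"grip":0},{"x":0,"y":0,"z":0,"rx":0,"ry":0,"rz":0,"grip":0},{"x":0,"y":0,"z":0,"rx":0,"ry":0,"rz":0,"grip":0}]'
python3 - <<'E'
from h import *
s=ctrl.get_state(); c=np.array([.523,-.265])
a=np.radians(np.linspace(49.4,139,11)); r=np.r_[.120,.114,np.full(9,.110)]
P=np.c_[c[0]+r*np.cos(a),c[1]+r*np.sin(a),np.full(11,s['eef_pos'][2])]
q=np.array([tool(p,s) for p in P]); print(s['eef_pos'],q[0].round(1)); print((np.diff(q,axis=0)/2).round(1)[:,:2].tolist())
E
```

```text
time: 18.22
eef_pos: [0.6008, -0.1742, -0.0137]
tcp_rot: [0.149, 0.989, -0.0, 0.0]
contact_force: [0.3, -0.4, -0.3]
opening: -0.003
finger_force: 0.0
[ 0.60084077 -0.17423765 -0.01370044] [-0.1  0.4  0. ]
[[9.6, 0.1], [9.0, -0.4], [8.6, 0.2], [8.5, -1.2], [8.2, -2.5], [7.7, -3.7], [7.1, -4.9], [6.2, -5.9], [5.2, -6.8], [4.1, -7.6]]
```

```bash
python3 -m creep '[{"x":9.6,"y":0.1,"z":0,"rx":0,"ry":0,"rz":0,"grip":0},{"x":9.6,"y":0.1,"z":0,"rx":0,"ry":0,"rz":0,"grip":0},{"x":9,"y":-0.4,"z":0,"rx":0,"ry":0,"rz":0,"grip":0},{"x":9,"y":-0.4,"z":0,"rx":0,"ry":0,"rz":0,"grip":0},{"x":8.6,"y":0.2,"z":0,"rx":0,"ry":0,"rz":0,"grip":0},{"x":8.6,"y":0.2,"z":0,"rx":0,"ry":0,"rz":0,"grip":0},{"x":8.5,"y":-1.2,"z":0,"rx":0,"ry":0,"rz":0,"grip":0},{"x":8.5,"y":-1.2,"z":0,"rx":0,"ry":0,"rz":0,"grip":0},{"x":8.2,"y":-2.5,"z":0,"rx":0,"ry":0,"rz":0,"grip":0},{"x":8.2,"y":-2.5,"z":0,"rx":0,"ry":0,"rz":0,"grip":0}]'
python3 -m creep '[{"x":7.7,"y":-3.7,"z":0,"rx":0,"ry":0,"rz":0,"grip":0},{"x":7.7,"y":-3.7,"z":0,"rx":0,"ry":0,"rz":0,"grip":0},{"x":7.1,"y":-4.9,"z":0,"rx":0,"ry":0,"rz":0,"grip":0},{"x":7.1,"y":-4.9,"z":0,"rx":0,"ry":0,"rz":0,"grip":0},{"x":6.2,"y":-5.9,"z":0,"rx":0,"ry":0,"rz":0,"grip":0},{"x":6.2,"y":-5.9,"z":0,"rx":0,"ry":0,"rz":0,"grip":0},{"x":5.2,"y":-6.8,"z":0,"rx":0,"ry":0,"rz":0,"grip":0},{"x":5.2,"y":-6.8,"z":0,"rx":0,"ry":0,"rz":0,"grip":0},{"x":4.1,"y":-7.6,"z":0,"rx":0,"ry":0,"rz":0,"grip":0},{"x":4.1,"y":-7.6,"z":0,"rx":0,"ry":0,"rz":0,"grip":0}]'
```

```text
time: 19.05
eef_pos: [0.5153, -0.1566, -0.0127]
tcp_rot: [0.149, 0.989, -0.001, 0.002]
contact_force: [4.8, -3.0, -0.1]
opening: 0.0
finger_force: 2.1
time: 19.88
eef_pos: [0.4396, -0.193, -0.0132]
tcp_rot: [0.149, 0.989, 0.0, 0.001]
contact_force: [4.4, 1.8, 2.0]
opening: -0.001
finger_force: 2.1
```

The bar followed with about 5 N. I'll back off, rise and carry the opening gripper over the blank, then check the ring and blank from above.

```bash
python3 -m creep '[{"x":-4,"y":9,"z":0,"rx":0,"ry":0,"rz":0,"grip":0},{"x":0,"y":0,"z":-33,"rx":0,"ry":0,"rz":0,"grip":0},{"x":0,"y":0,"z":-33,"rx":0,"ry":0,"rz":0,"grip":0},{"x":0,"y":0,"z":-33,"rx":0,"ry":0,"rz":0,"grip":0},{"x":0,"y":0,"z":-33,"rx":0,"ry":0,"rz":0,"grip":0},{"x":7,"y":35,"z":-10,"rx":0,"ry":0,"rz":0,"grip":1},{"x":7,"y":35,"z":0,"rx":0,"ry":0,"rz":0,"grip":1},{"x":7,"y":35,"z":0,"rx":0,"ry":0,"rz":0,"grip":1},{"x":7,"y":35,"z":0,"rx":0,"ry":0,"rz":0,"grip":1},{"x":7,"y":35,"z":0,"rx":0,"ry":0,"rz":0,"grip":1}]' 
python3 -m creep '[{"x":7,"y":35,"z":0,"rx":0,"ry":0,"rz":0,"grip":1},{"x":7,"y":35,"z":0,"rx":0,"ry":0,"rz":0,"grip":1},{"x":7,"y":35,"z":0,"rx":0,"ry":0,"rz":0,"grip":1},{"x":7,"y":35,"z":0,"rx":0,"ry":0,"rz":0,"grip":1},{"x":5,"y":32,"z":0,"rx":0,"ry":0,"rz":0,"grip":1},{"x":0,"y":0,"z":0,"rx":0,"ry":0,"rz":0,"grip":1},{"x":0,"y":0,"z":0,"rx":0,"ry":0,"rz":0,"grip":1},{"x":0,"y":0,"z":0,"rx":0,"ry":0,"rz":0,"grip":1},{"x":0,"y":0,"z":0,"rx":0,"ry":0,"rz":0,"grip":1},{"x":0,"y":0,"z":0,"rx":0,"ry":0,"rz":0,"grip":1}]'
python3 - <<'E'
from h import *
np.set_printoptions(precision=3,suppress=True)
sd=shot('side','s10.png'); w=shot('wrist','w10.png'); t=shot('top','t10.png'); c=np.array([.523,-.265])
for phi in (130,138,146,154): print(phi, end=' ')
im=t['color']; ang=[]
for phi in range(100,176,3):
    p=[c[0]+.133*np.cos(np.radians(phi)),c[1]+.133*np.sin(np.radians(phi)),.0335]
    u,v=proj(t,p)[0].round().astype(int); ang.append((phi,int(im[v-1:v+2,u-1:u+2].max(2).mean())))
print(ang)
u,v=proj(w,[.482,.171,.01])[0]; print('pred',u,v)
for g in gray(w['color'],(150,60,500,300)): print(g,onz(w,g[0],g[1],.009))
r=w['color'][60:300,200:460].astype(int); m=((r.max(2)-r.min(2)<30)&(r.max(2)>60)).astype(np.uint8)
k=max(cv2.findContours(m,0,1)[0],key=cv2.contourArea); ap=cv2.approxPolyDP(k,4,True)[:,0]+[200,60]
P=np.array([onz(w,*p,.010) for p in ap]); print(P[:,:2].tolist())
d=np.diff(np.r_[P,P[:1]],axis=0); print(np.c_[np.hypot(d[:,0],d[:,1])*1000,np.degrees(np.arctan2(d[:,1],d[:,0]))%45].round(1).tolist())
E
```

```text
time: 20.72
eef_pos: [0.4623, -0.0058, 0.1271]
tcp_rot: [0.15, 0.989, -0.0, -0.002]
contact_force: [0.9, -0.8, -0.3]
opening: 0.711
finger_force: 0.0
time: 21.55
eef_pos: [0.4832, 0.165, 0.1277]
tcp_rot: [0.15, 0.989, -0.0, -0.001]
contact_force: [1.1, -0.5, -0.3]
opening: 1.001
finger_force: 0.0
130 138 146 154 [(100, 214), (103, 197), (106, 208), (109, 218), (112, 217), (115, 204), (118, 213), (121, 219), (124, 225), (127, 234), (130, 236), (133, 233), (136, 229), (139, 232), (142, 221), (145, 104), (148, 19), (151, 28), (154, 113), (157, 214), (160, 201), (163, 203), (166, 200), (169, 202), (172, 194), (175, 200)]
pred 327.2246821754876 184.54489630888753
(434.9, 268.9, 55.7, 16.1, 56.3, 469.5) [0.616 0.262 0.009]
(196.4, 239.7, 106.0, 61.7, 68.1, 3366.5) [0.499 0.011 0.009]
(325.8, 184.3, 55.8, 56.0, 58.0, 2497.0) [0.482 0.17  0.009]
(467.5, 169.5, 219.0, 63.0, 90.0, 11985.5) [0.511 0.317 0.009]
[[0.396740331768157, 0.3051986257030483], [0.6034357000871662, 0.27992338072974843], [0.6350262690334906, 0.2860245312531691], [0.40321486455637995, 0.32613056471476354]]
[[208.2, 38.0], [32.2, 10.9], [235.3, 35.2], [21.9, 27.8]]
```

The ring stands at about 1.46 rad (ball at 149°) and the blank at (0.482, 0.170). I'll line up with its flats and descend.

```bash
python3 -m creep '[{"x":1,"y":2,"z":15,"rx":0,"ry":0,"rz":3.1,"grip":1},{"x":1,"y":2,"z":15,"rx":0,"ry":0,"rz":3.1,"grip":1},{"x":0,"y":0,"z":15,"rx":0,"ry":0,"rz":3.1,"grip":1},{"x":0,"y":0,"z":15,"rx":0,"ry":0,"rz":3.1,"grip":1},{"x":0,"y":0,"z":15,"rx":0,"ry":0,"rz":0,"grip":1},{"x":0,"y":0,"z":15,"rx":0,"ry":0,"rz":0,"grip":1},{"x":0,"y":0,"z":15,"rx":0,"ry":0,"rz":0,"grip":1},{"x":0,"y":0,"z":15,"rx":0,"ry":0,"rz":0,"grip":1},{"x":0,"y":0,"z":8,"rx":0,"ry":0,"rz":0,"grip":1},{"x":0,"y":0,"z":0,"rx":0,"ry":0,"rz":0,"grip":1}]'
python3 - <<'E'
from h import *
np.set_printoptions(precision=3,suppress=True)
s=ctrl.get_state(); w=shot('wrist','w11.png'); sd=shot('side','s11.png')
print(s['eef_pos'],s['contact_force'],'proj',proj(w,s['eef_pos']),proj(sd,s['eef_pos']))
for g in gray(w['color'],(200,60,460,330)): print(g,onz(w,g[0],g[1],.009))
im=np.hstack([cv2.resize(w['color'][130:310,200:440],(480,360)),cv2.resize(sd['color'][205:305,290:378],(317,360),interpolation=cv2.INTER_CUBIC)]); cv2.imwrite('pics/m11.png',im)
E
```

```text
time: 22.53
eef_pos: [0.4814, 0.1699, -0.0018]
tcp_rot: [0.256, 0.967, -0.001, -0.002]
contact_force: [0.1, 0.2, 0.4]
opening: 1.0
finger_force: 0.0
[ 0.481  0.17  -0.002] [0.123 0.225 0.368] proj [[322.513 226.707]] [[336.557 278.005]]
(436.0, 267.8, 58.1, 17.1, 59.7, 507.0) [0.54  0.223 0.009]
(208.5, 267.5, 15.2, 56.1, 29.9, 379.5) [0.466 0.092 0.009]
(323.5, 231.5, 91.0, 95.0, 90.0, 7071.5) [0.481 0.171 0.009]
```

View pics/m11.png

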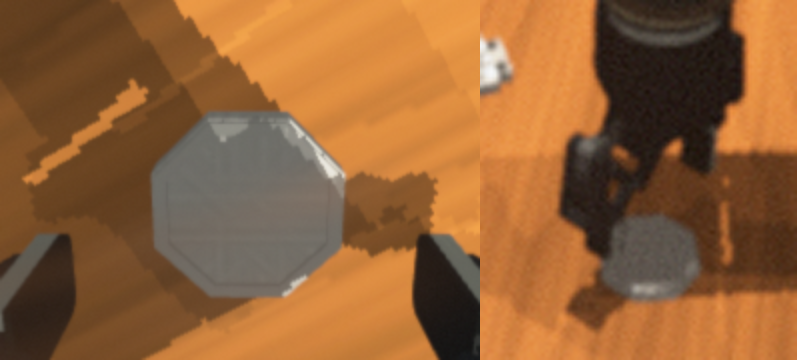

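The picture shows the blank face up with its flats square to the grip axis, and the open fingers still high at either side (tips at crop (45,240) and (440,240)). I'll lower stepwise, watching the force.

```bash
python3 -m creep '[{"x":0,"y":0.5,"z":5,"rx":0,"ry":0,"rz":0,"grip":1},{"x":0,"y":0,"z":5,"rx":0,"ry":0,"rz":0,"grip":1},{"x":0,"y":0,"z":5,"rx":0,"ry":0,"rz":0,"grip":1},{"x":0,"y":0,"z":5,"rx":0,"ry":0,"rz":0,"grip":1},{"x":0,"y":0,"z":5,"rx":0,"ry":0,"rz":0,"grip":1},{"x":0,"y":0,"z":4,"rx":0,"ry":0,"rz":0,"grip":1},{"x":0,"y":0,"z":0,"rx":0,"ry":0,"rz":0,"grip":1},{"x":0,"y":0,"z":0,"rx":0,"ry":0,"rz":0,"grip":1},{"x":0,"y":0,"z":0,"rx":0,"ry":0,"rz":0,"grip":1},{"x":0,"y":0,"z":0,"rx":0,"ry":0,"rz":0,"grip":1}]'
python3 -m creep '[{"x":0,"y":0,"z":1.5,"rx":0,"ry":0,"rz":0,"grip":1},{"x":0,"y":0,"z":1.5,"rx":0,"ry":0,"rz":0,"grip":1},{"x":0,"y":0,"z":1,"rx":0,"ry":0,"rz":0,"grip":1},{"x":0,"y":0,"z":1,"rx":0,"ry":0,"rz":0,"grip":1},{"x":0,"y":0,"z":0,"rx":0,"ry":0,"rz":0,"grip":1},{"x":0,"y":0,"z":0,"rx":0,"ry":0,"rz":0,"grip":1},{"x":0,"y":0,"z":0,"rx":0,"ry":0,"rz":0,"grip":1},{"x":0,"y":0,"z":0,"rx":0,"ry":0,"rz":0,"grip":1},{"x":0,"y":0,"z":0,"rx":0,"ry":0,"rz":0,"grip":1},{"x":0,"y":0,"z":0,"rx":0,"ry":0,"rz":0,"grip":1}]'
```

```text
time: 23.47
eef_pos: [0.4835, 0.1711, -0.0286]
tcp_rot: [0.255, 0.967, 0.0, 0.0]
contact_force: [0.5, -0.5, -0.3]
opening: 1.0
finger_force: 0.0
time: 24.3
eef_pos: [0.4833, 0.1711, -0.0338]
tcp_rot: [0.255, 0.967, 0.0, 0.0]
contact_force: [-0.1, 0.5, -0.1]
opening: 0.998
finger_force: 0.0
```

```bash
python3 -m creep '[{"x":0,"y":0,"z":2,"rx":0,"ry":0,"rz":0,"grip":1},{"x":0,"y":0,"z":2,"rx":0,"ry":0,"rz":0,"grip":1},{"x":0,"y":0,"z":0,"rx":0,"ry":0,"rz":0,"grip":0.5},{"x":0,"y":0,"z":0,"rx":0,"ry":0,"rz":0,"grip":0.5},{"x":0,"y":0,"z":0,"rx":0,"ry":0,"rz":0,"grip":0.5},{"x":0,"y":0,"z":0,"rx":0,"ry":0,"rz":0,"grip":0.5},{"x":0,"y":0,"z":0,"rx":0,"ry":0,"rz":0,"grip":0.5},{"x":0,"y":0,"z":0,"rx":0,"ry":0,"rz":0,"grip":0.5},{"x":0,"y":0,"z":0,"rx":0,"ry":0,"rz":0,"grip":0.5},{"x":0,"y":0,"z":0,"rx":0,"ry":0,"rz":0,"grip":0.5}]' 70
```

```text
time: 25.13
eef_pos: [0.4839, 0.1711, -0.0373]
tcp_rot: [0.255, 0.967, 0.0, 0.001]
contact_force: [-0.5, 0.5, 4.9]
opening: 0.669
finger_force: 75.6
```

Gripped at 76 N, opening 0.669, with the tips touching the bench at TCP z ≈ −37 mm. I'll lift and carry it to the chuck.

```bash
python3 -m creep '[{"x":0,"y":0,"z":-3,"rx":0,"ry":0,"rz":0,"grip":0.4},{"x":0,"y":0,"z":-17,"rx":0,"ry":0,"rz":0,"grip":0.4},{"x":0,"y":0,"z":-25,"rx":0,"ry":0,"rz":0,"grip":0.4},{"x":0,"y":0,"z":-25,"rx":0,"ry":0,"rz":0,"grip":0.4},{"x":0,"y":0,"z":-25,"rx":0,"ry":0,"rz":0,"grip":0.4},{"x":0,"y":0,"z":-25,"rx":0,"ry":0,"rz":0,"grip":0.4},{"x":0,"y":0,"z":-20,"rx":0,"ry":0,"rz":0,"grip":0.4},{"x":0,"y":0,"z":-10,"rx":0,"ry":0,"rz":0,"grip":0.4},{"x":-11,"y":-15,"z":0,"rx":0,"ry":0,"rz":0,"grip":0.4},{"x":-18,"y":-26,"z":0,"rx":0,"ry":0,"rz":0,"grip":0.4}]' 80
python3 -m creep '[{"x":-21,"y":-30,"z":0,"rx":0,"ry":0,"rz":0,"grip":0.4},{"x":-21,"y":-30,"z":0,"rx":0,"ry":0,"rz":0,"grip":0.4},{"x":-21,"y":-30,"z":0,"rx":0,"ry":0,"rz":0,"grip":0.4},{"x":-21,"y":-30,"z":0,"rx":0,"ry":0,"rz":0,"grip":0.4},{"x":-21,"y":-30,"z":0,"rx":0,"ry":0,"rz":0,"grip":0.4},{"x":-21,"y":-30,"z":0,"rx":0,"ry":0,"rz":0,"grip":0.4},{"x":-21,"y":-30,"z":0,"rx":0,"ry":0,"rz":0,"grip":0.4},{"x":-21,"y":-30,"z":0,"rx":0,"ry":0,"rz":0,"grip":0.4},{"x":-21,"y":-30,"z":0,"rx":0,"ry":0,"rz":0,"grip":0.4},{"x":-21,"y":-30,"z":0,"rx":0,"ry":0,"rz":1,"grip":0.4}]'
python3 -m creep '[{"x":-9,"y":-12,"z":0,"rx":0,"ry":0,"rz":2.5,"grip":0.4},{"x":-3,"y":-5,"z":0,"rx":0,"ry":0,"rz":0,"grip":0.4},{"x":0,"y":0,"z":0,"rx":0,"ry":0,"rz":0,"grip":0.4},{"x":0,"y":0,"z":0,"rx":0,"ry":0,"rz":0,"grip":0.4},{"x":0,"y":0,"z":0,"rx":0,"ry":0,"rz":0,"grip":0.4},{"x":0,"y":0,"z":0,"rx":0,"ry":0,"rz":0,"grip":0.4},{"x":0,"y":0,"z":0,"rx":0,"ry":0,"rz":0,"grip":0.4},{"x":0,"y":0,"z":0,"rx":0,"ry":0,"rz":0,"grip":0.4},{"x":0,"y":0,"z":0,"rx":0,"ry":0,"rz":0,"grip":0.4},{"x":0,"y":0,"z":0,"rx":0,"ry":0,"rz":0,"grip":0.4}]'
python3 - <<'E'
from h import *
np.set_printoptions(precision=3,suppress=True)
s=ctrl.get_state(); w=shot('wrist','w12.png'); t=shot('top','t12.png'); sd=shot('side','s12.png')
print(s['eef_pos'],'to seat',tool([.523,-.265,.056],s))
z=s['eef_pos'][2]+.0475
print('pred',proj(w,[*s['eef_pos'][:2],z]))
for g in gray(w['color'],(200,60,460,380)): p=onz(w,g[0],g[1],z);print(g,p,tool(p,s))
E
```

```text
time: 25.97
eef_pos: [0.4876, 0.1224, 0.1118]
tcp_rot: [0.253, 0.967, 0.0, -0.0]
contact_force: [0.5, -0.7, -2.6]
opening: 0.678
finger_force: 59.4
time: 26.8
eef_pos: [0.5214, -0.2444, 0.1099]
tcp_rot: [0.264, 0.965, 0.001, -0.002]
contact_force: [-0.9, 0.1, -2.1]
opening: 0.669
finger_force: 88.1
time: 27.63
eef_pos: [0.5243, -0.2639, 0.1123]
tcp_rot: [0.284, 0.959, -0.0, 0.0]
contact_force: [-0.5, -0.2, -2.0]
opening: 0.673
finger_force: 88.1
[ 0.524 -0.264  0.112] to seat [ 0.546 -1.645 56.298]
pred [[322.764 259.802]]
(225.4, 305.2, 25.5, 53.2, 84.3, 472.0) [ 0.518 -0.322  0.16 ] [-26.986 -52.283 -47.494]
(336.8, 199.5, 187.4, 250.5, 19.7, 22135.5) [ 0.501 -0.241  0.16 ] [ 32.001   6.693 -47.508]
```

```bash
python3 -m creep '[{"x":-1.5,"y":-1.6,"z":11,"rx":0,"ry":0,"rz":0,"grip":0.4},{"x":0,"y":0,"z":11,"rx":0,"ry":0,"rz":0,"grip":0.4},{"x":0,"y":0,"z":11,"rx":0,"ry":0,"rz":0,"grip":0.4},{"x":0,"y":0,"z":11,"rx":0,"ry":0,"rz":0,"grip":0.4},{"x":0,"y":0,"z":11,"rx":0,"ry":0,"rz":0,"grip":0.4},{"x":0,"y":0,"z":11,"rx":0,"ry":0,"rz":0,"grip":0.4},{"x":0,"y":0,"z":11,"rx":0,"ry":0,"rz":0,"grip":0.4},{"x":0,"y":0,"z":8,"rx":0,"ry":0,"rz":0,"grip":0.4},{"x":0,"y":0,"z":0,"rx":0,"ry":0,"rz":0,"grip":0.4},{"x":0,"y":0,"z":0,"rx":0,"ry":0,"rz":0,"grip":0.4}]'
python3 -m creep '[{"x":0,"y":0,"z":1.5,"rx":0,"ry":0,"rz":0,"grip":0.4},{"x":0,"y":0,"z":1.5,"rx":0,"ry":0,"rz":0,"grip":0.4},{"x":0,"y":0,"z":1.5,"rx":0,"ry":0,"rz":0,"grip":0.4},{"x":0,"y":0,"z":1.5,"rx":0,"ry":0,"rz":0,"grip":0.4},{"x":0,"y":0,"z":0,"rx":0,"ry":0,"rz":0,"grip":0.4},{"x":0,"y":0,"z":0,"rx":0,"ry":0,"rz":0,"grip":0.4},{"x":0,"y":0,"z":0,"rx":0,"ry":0,"rz":0,"grip":0.4},{"x":0,"y":0,"z":0,"rx":0,"ry":0,"rz":0,"grip":0.4},{"x":0,"y":0,"z":0,"rx":0,"ry":0,"rz":0,"grip":0.4},{"x":0,"y":0,"z":0,"rx":0,"ry":0,"rz":0,"grip":0.4}]'
```

```text
time: 28.62
eef_pos: [0.5243, -0.2661, 0.0264]
tcp_rot: [0.285, 0.959, 0.0, -0.001]
contact_force: [-0.0, -0.0, -2.6]
opening: 0.668
finger_force: 88.0
time: 29.45
eef_pos: [0.5246, -0.2664, 0.0212]
tcp_rot: [0.285, 0.959, -0.0, 0.0]
contact_force: [-0.2, -0.1, -2.0]
opening: 0.672
finger_force: 88.0
```

```bash
python3 -m creep '[{"x":0,"y":0,"z":1,"rx":0,"ry":0,"rz":0,"grip":0.4},{"x":0,"y":0,"z":1,"rx":0,"ry":0,"rz":0,"grip":0.4},{"x":0,"y":0,"z":0.5,"rx":0,"ry":0,"rz":0,"grip":0.4},{"x":0,"y":0,"z":0.5,"rx":0,"ry":0,"rz":0,"grip":0.4},{"x":0,"y":0,"z":0,"rx":0,"ry":0,"rz":0,"grip":0.4},{"x":0,"y":0,"z":0,"rx":0,"ry":0,"rz":0,"grip":0.4},{"x":0,"y":0,"z":0,"rx":0,"ry":0,"rz":0,"grip":0.4},{"x":0,"y":0,"z":0,"rx":0,"ry":0,"rz":0,"grip":0.4},{"x":0,"y":0,"z":0,"rx":0,"ry":0,"rz":0,"grip":0.4},{"x":0,"y":0,"z":0,"rx":0,"ry":0,"rz":0,"grip":0.4}]'
```

```text
time: 30.28
eef_pos: [0.5247, -0.2664, 0.0188]
tcp_rot: [0.285, 0.959, -0.0, -0.0]
contact_force: [-3.4, 1.6, 6.2]
opening: 0.667
finger_force: 88.9
```

Seated (6 N contact). Release and lift.

```bash
python3 -m creep '[{"x":0,"y":0,"z":0,"rx":0,"ry":0,"rz":0,"grip":0.75},{"x":0,"y":0,"z":0,"rx":0,"ry":0,"rz":0,"grip":0.85},{"x":0,"y":0,"z":0,"rx":0,"ry":0,"rz":0,"grip":0.9},{"x":0,"y":0,"z":0,"rx":0,"ry":0,"rz":0,"grip":0.9},{"x":0,"y":0,"z":-5,"rx":0,"ry":0,"rz":0,"grip":0.9},{"x":0,"y":0,"z":-15,"rx":0,"ry":0,"rz":0,"grip":0.9},{"x":0,"y":0,"z":-20,"rx":0,"ry":0,"rz":0,"grip":0.9},{"x":0,"y":0,"z":-20,"rx":0,"ry":0,"rz":0,"grip":0.9},{"x":0,"y":0,"z":-20,"rx":0,"ry":0,"rz":0,"grip":0.9},{"x":0,"y":0,"z":-20,"rx":0,"ry":0,"rz":0,"grip":0.9}]'
python3 -m creep '[{"x":10,"y":10,"z":0,"rx":0,"ry":0,"rz":0,"grip":0},{"x":16,"y":10,"z":0,"rx":0,"ry":0,"rz":0,"grip":0},{"x":16,"y":10,"z":0,"rx":0,"ry":0,"rz":0,"grip":0},{"x":16,"y":10,"z":0,"rx":0,"ry":0,"rz":0,"grip":0},{"x":16,"y":10,"z":0,"rx":0,"ry":0,"rz":0,"grip":0},{"x":0,"y":0,"z":0,"rx":0,"ry":0,"rz":0,"grip":0},{"x":0,"y":0,"z":0,"rx":0,"ry":0,"rz":0,"grip":0},{"x":0,"y":0,"z":0,"rx":0,"ry":0,"rz":0,"grip":0},{"x":0,"y":0,"z":0,"rx":0,"ry":0,"rz":0,"grip":0},{"x":0,"y":0,"z":0,"rx":0,"ry":0,"rz":0,"grip":0}]' 40
python3 - <<'E'
from h import *
np.set_printoptions(precision=3,suppress=True)
s=ctrl.get_state(); w=shot('wrist','w13.png'); t=shot('top','t13.png')
print(s['eef_pos'],s['qpos'])
u,v=proj(w,[.523,-.265,.066])[0]; print(u,v)
cv2.imwrite('pics/m13.png',np.hstack([cv2.resize(w['color'][int(v)-75:int(v)+75,int(u)-75:int(u)+75],(400,400)),cv2.resize(t['color'][180:245,375:440],(400,400),interpolation=cv2.INTER_CUBIC)]))
E
```

```text
time: 31.12
eef_pos: [0.5247, -0.2664, 0.1194]
tcp_rot: [0.285, 0.959, -0.0, 0.0]
contact_force: [0.4, -0.7, -0.7]
opening: 0.899
finger_force: 0.0
time: 31.95
eef_pos: [0.4902, -0.1848, 0.1181]
tcp_rot: [0.285, 0.959, -0.0, 0.0]
contact_force: [0.6, 1.1, -0.2]
opening: -0.001
finger_force: 0.0
[ 0.49  -0.185  0.118] [-0.554  0.031  2.013 -0.     1.097 -1.547]
268.3381933051036 279.2374388810106
```

View pics/m13.png

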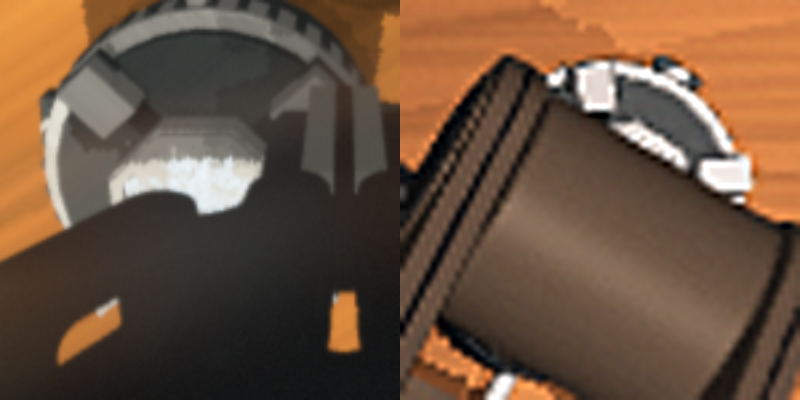

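The blank sits on the seat, with a flat facing the gap between two jaws and clearance all round. Now I'll go to the far side of the bar.

```bash
python3 -m creep '[{"x":9,"y":-34,"z":0,"rx":0,"ry":0,"rz":0,"grip":0},{"x":9,"y":-34,"z":0,"rx":0,"ry":0,"rz":0,"grip":0},{"x":9,"y":-33,"z":0,"rx":0,"ry":0,"rz":0,"grip":0},{"x":0,"y":0,"z":22,"rx":0,"ry":0,"rz":0,"grip":0},{"x":0,"y":0,"z":22,"rx":0,"ry":0,"rz":0,"grip":0},{"x":0,"y":0,"z":22,"rx":0,"ry":0,"rz":0,"grip":0},{"x":0,"y":0,"z":22,"rx":0,"ry":0,"rz":0,"grip":0},{"x":0,"y":0,"z":22,"rx":0,"ry":0,"rz":0,"grip":0},{"x":0,"y":0,"z":22,"rx":0,"ry":0,"rz":0,"grip":0},{"x":0,"y":0,"z":0,"rx":0,"ry":0,"rz":0,"grip":0}]'
python3 - <<'E'
from h import *
s=ctrl.get_state(); c=np.array([.523,-.265]); e=s['eef_pos']-[*c,0]
a0=np.degrees(np.arctan2(e[1],e[0])); print(s['eef_pos'],a0,np.hypot(*e[:2]))
a=np.radians(np.linspace(a0%360,95,11)); r=np.r_[np.hypot(*e[:2]),np.full(10,.110)]
P=np.c_[c[0]+r*np.cos(a),c[1]+r*np.sin(a),np.full(11,s['eef_pos'][2])]
q=np.array([tool(p,s) for p in P]); print((np.diff(q,axis=0)/2).round(1)[:,:2].tolist())
E
```

```text
time: 32.88
eef_pos: [0.4092, -0.2517, -0.0181]
tcp_rot: [0.285, 0.959, 0.002, -0.004]
contact_force: [-0.7, 1.4, 0.3]
opening: -0.001
finger_force: 0.0
[ 0.40916228 -0.2517051  -0.01805946] 173.33870570823092 0.11461143559152719
[[0.8, 8.0], [1.9, 7.3], [0.9, 7.5], [-0.1, 7.5], [-1.1, 7.4], [-2.2, 7.2], [-3.1, 6.8], [-4.0, 6.4], [-4.8, 5.7], [-5.6, 5.0]]
```

```bash
python3 -m creep '[{"x":0.8,"y":8,"z":0,"rx":0,"ry":0,"rz":0,"grip":0},{"x":0.8,"y":8,"z":0,"rx":0,"ry":0,"rz":0,"grip":0},{"x":1.9,"y":7.3,"z":0,"rx":0,"ry":0,"rz":0,"grip":0},{"x":1.9,"y":7.3,"z":0,"rx":0,"ry":0,"rz":0,"grip":0},{"x":0.9,"y":7.5,"z":0,"rx":0,"ry":0,"rz":0,"grip":0},{"x":0.9,"y":7.5,"z":0,"rx":0,"ry":0,"rz":0,"grip":0},{"x":-0.1,"y":7.5,"z":0,"rx":0,"ry":0,"rz":0,"grip":0},{"x":-0.1,"y":7.5,"z":0,"rx":0,"ry":0,"rz":0,"grip":0},{"x":-1.1,"y":7.4,"z":0,"rx":0,"ry":0,"rz":0,"grip":0},{"x":-1.1,"y":7.4,"z":0,"rx":0,"ry":0,"rz":0,"grip":0}]'
python3 -m creep '[{"x":-2.2,"y":7.2,"z":0,"rx":0,"ry":0,"rz":0,"grip":0},{"x":-2.2,"y":7.2,"z":0,"rx":0,"ry":0,"rz":0,"grip":0},{"x":-3.1,"y":6.8,"z":0,"rx":0,"ry":0,"rz":0,"grip":0},{"x":-3.1,"y":6.8,"z":0,"rx":0,"ry":0,"rz":0,"grip":0},{"x":-4,"y":6.4,"z":0,"rx":0,"ry":0,"rz":0,"grip":0},{"x":-4,"y":6.4,"z":0,"rx":0,"ry":0,"rz":0,"grip":0},{"x":0,"y":0,"z":0,"rx":0,"ry":0,"rz":0,"grip":0},{"x":0,"y":0,"z":0,"rx":0,"ry":0,"rz":0,"grip":0},{"x":0,"y":0,"z":0,"rx":0,"ry":0,"rz":0,"grip":0},{"x":0,"y":0,"z":0,"rx":0,"ry":0,"rz":0,"grip":0}]'
```

```text
time: 33.72
eef_pos: [0.4505, -0.189, -0.0125]
tcp_rot: [0.284, 0.959, -0.001, 0.001]
contact_force: [-2.3, -4.7, 0.5]
opening: -0.004
finger_force: 2.0
time: 34.55
eef_pos: [0.4872, -0.1637, -0.014]
tcp_rot: [0.285, 0.959, 0.0, 0.0]
contact_force: [0.1, -0.3, -0.1]
opening: -0.001
finger_force: 0.0
```

```bash
python3 -m creep '[{"x":-2.6,"y":3,"z":0,"rx":0,"ry":0,"rz":0,"grip":0},{"x":-2.7,"y":3,"z":0,"rx":0,"ry":0,"rz":0,"grip":0},{"x":-2.8,"y":2.9,"z":0,"rx":0,"ry":0,"rz":0,"grip":0},{"x":-2.9,"y":2.8,"z":0,"rx":0,"ry":0,"rz":0,"grip":0},{"x":-3,"y":2.7,"z":0,"rx":0,"ry":0,"rz":0,"grip":0},{"x":-3,"y":2.6,"z":0,"rx":0,"ry":0,"rz":0,"grip":0},{"x":-3.1,"y":2.5,"z":0,"rx":0,"ry":0,"rz":0,"grip":0},{"x":0,"y":0,"z":0,"rx":0,"ry":0,"rz":0,"grip":0},{"x":0,"y":0,"z":0,"rx":0,"ry":0,"rz":0,"grip":0},{"x":0,"y":0,"z":0,"rx":0,"ry":0,"rz":0,"grip":0}]'
python3 - <<'E'
from h import *
s=ctrl.get_state(); t=shot('top','t14.png'); sd=shot('side','s14.png'); c=np.array([.523,-.265]); e=s['eef_pos'][:2]-c
print(np.degrees(np.arctan2(e[1],e[0])),np.hypot(*e))
for im,k,R in ((t['color'],t,.138),(sd['color'],sd,.138)):
  o=[]
  for phi in range(66,112,2):
    p=[c[0]+R*np.cos(np.radians(phi)),c[1]+R*np.sin(np.radians(phi)),.0335]
    u,v=proj(k,p)[0].round().astype(int); o.append((phi,int(im[v-1:v+2,u-1:u+2].max(2).mean())))
  print(o)
E
```

```text
time: 35.38
eef_pos: [0.5149, -0.1584, -0.014]
tcp_rot: [0.285, 0.959, 0.0, 0.0]
contact_force: [-1.7, 0.0, -0.8]
opening: -0.001
finger_force: 0.6
94.33975565162805 0.10690095896692184
[(66, 66), (68, 60), (70, 66), (72, 52), (74, 55), (76, 69), (78, 73), (80, 70), (82, 76), (84, 86), (86, 69), (88, 58), (90, 57), (92, 59), (94, 70), (96, 86), (98, 84), (100, 94), (102, 92), (104, 97), (106, 96), (108, 95), (110, 76)]
[(66, 187), (68, 189), (70, 190), (72, 188), (74, 175), (76, 149), (78, 116), (80, 95), (82, 56), (84, 40), (86, 37), (88, 45), (90, 64), (92, 81), (94, 79), (96, 77), (98, 76), (100, 77), (102, 76), (104, 74), (106, 79), (108, 96), (110, 107)]
```

The ball is at about 86°, right at jaw contact. I'll push on in small steps to 10–15 N.

```bash
python3 -m creep '[{"x":-0.8,"y":0.6,"z":0,"rx":0,"ry":0,"rz":0,"grip":0},{"x":-0.8,"y":0.6,"z":0,"rx":0,"ry":0,"rz":0,"grip":0},{"x":-0.8,"y":0.6,"z":0,"rx":0,"ry":0,"rz":0,"grip":0},{"x":-0.8,"y":0.6,"z":0,"rx":0,"ry":0,"rz":0,"grip":0},{"x":-0.8,"y":0.6,"z":0,"rx":0,"ry":0,"rz":0,"grip":0},{"x":0,"y":0,"z":0,"rx":0,"ry":0,"rz":0,"grip":0},{"x":0,"y":0,"z":0,"rx":0,"ry":0,"rz":0,"grip":0},{"x":0,"y":0,"z":0,"rx":0,"ry":0,"rz":0,"grip":0},{"x":0,"y":0,"z":0,"rx":0,"ry":0,"rz":0,"grip":0},{"x":0,"y":0,"z":0,"rx":0,"ry":0,"rz":0,"grip":0}]'
python3 -m creep '[{"x":-0.8,"y":0.6,"z":0,"rx":0,"ry":0,"rz":0,"grip":0},{"x":-0.8,"y":0.6,"z":0,"rx":0,"ry":0,"rz":0,"grip":0},{"x":-0.8,"y":0.6,"z":0,"rx":0,"ry":0,"rz":0,"grip":0},{"x":0,"y":0,"z":0,"rx":0,"ry":0,"rz":0,"grip":0},{"x":0,"y":0,"z":0,"rx":0,"ry":0,"rz":0,"grip":0},{"x":0,"y":0,"z":0,"rx":0,"ry":0,"rz":0,"grip":0},{"x":0,"y":0,"z":0,"rx":0,"ry":0,"rz":0,"grip":0},{"x":0,"y":0,"z":0,"rx":0,"ry":0,"rz":0,"grip":0},{"x":0,"y":0,"z":0,"rx":0,"ry":0,"rz":0,"grip":0},{"x":0,"y":0,"z":0,"rx":0,"ry":0,"rz":0,"grip":0}]'
```

```text
time: 36.32
eef_pos: [0.5195, -0.1585, -0.014]
tcp_rot: [0.285, 0.959, -0.0, -0.0]
contact_force: [-5.3, -1.7, -1.0]
opening: 0.001
finger_force: 1.9
time: 37.15
eef_pos: [0.5217, -0.1586, -0.0141]
tcp_rot: [0.284, 0.959, -0.0, -0.001]
contact_force: [-6.6, -3.3, -0.3]
opening: -0.001
finger_force: 2.9
```

```bash
python3 -m creep '[{"x":-0.8,"y":0.6,"z":0,"rx":0,"ry":0,"rz":0,"grip":0},{"x":-0.8,"y":0.6,"z":0,"rx":0,"ry":0,"rz":0,"grip":0},{"x":-0.8,"y":0.6,"z":0,"rx":0,"ry":0,"rz":0,"grip":0},{"x":0,"y":0,"z":0,"rx":0,"ry":0,"rz":0,"grip":0},{"x":0,"y":0,"z":0,"rx":0,"ry":0,"rz":0,"grip":0},{"x":0,"y":0,"z":0,"rx":0,"ry":0,"rz":0,"grip":0},{"x":0,"y":0,"z":0,"rx":0,"ry":0,"rz":0,"grip":0},{"x":0,"y":0,"z":0,"rx":0,"ry":0,"rz":0,"grip":0},{"x":0,"y":0,"z":0,"rx":0,"ry":0,"rz":0,"grip":0},{"x":0,"y":0,"z":0,"rx":0,"ry":0,"rz":0,"grip":0}]'
python3 -m creep '[{"x":-0.8,"y":0.6,"z":0,"rx":0,"ry":0,"rz":0,"grip":0},{"x":-0.8,"y":0.6,"z":0,"rx":0,"ry":0,"rz":0,"grip":0},{"x":0,"y":0,"z":0,"rx":0,"ry":0,"rz":0,"grip":0},{"x":0,"y":0,"z":0,"rx":0,"ry":0,"rz":0,"grip":0},{"x":0,"y":0,"z":0,"rx":0,"ry":0,"rz":0,"grip":0},{"x":0,"y":0,"z":0,"rx":0,"ry":0,"rz":0,"grip":0},{"x":0,"y":0,"z":0,"rx":0,"ry":0,"rz":0,"grip":0},{"x":0,"y":0,"z":0,"rx":0,"ry":0,"rz":0,"grip":0},{"x":0,"y":0,"z":0,"rx":0,"ry":0,"rz":0,"grip":0},{"x":0,"y":0,"z":0,"rx":0,"ry":0,"rz":0,"grip":0}]'
```

```text
time: 37.98
eef_pos: [0.5237, -0.1587, -0.0142]
tcp_rot: [0.284, 0.959, -0.001, -0.002]
contact_force: [-8.7, -5.7, 1.7]
opening: 0.001
finger_force: 4.1
time: 38.82
eef_pos: [0.525, -0.1588, -0.0142]
tcp_rot: [0.284, 0.959, -0.001, -0.003]
contact_force: [-11.3, -5.6, 2.8]
opening: 0.001
finger_force: 5.0
```

```bash
python3 -m creep '[{"x":-0.8,"y":0.6,"z":0,"rx":0,"ry":0,"rz":0,"grip":0},{"x":0,"y":0,"z":0,"rx":0,"ry":0,"rz":0,"grip":0},{"x":0,"y":0,"z":0,"rx":0,"ry":0,"rz":0,"grip":0},{"x":0,"y":0,"z":0,"rx":0,"ry":0,"rz":0,"grip":0},{"x":0,"y":0,"z":0,"rx":0,"ry":0,"rz":0,"grip":0},{"x":0,"y":0,"z":0,"rx":0,"ry":0,"rz":0,"grip":0},{"x":0,"y":0,"z":0,"rx":0,"ry":0,"rz":0,"grip":0},{"x":0,"y":0,"z":0,"rx":0,"ry":0,"rz":0,"grip":0},{"x":0,"y":0,"z":0,"rx":0,"ry":0,"rz":0,"grip":0},{"x":0,"y":0,"z":0,"rx":0,"ry":0,"rz":0,"grip":0}]'
```

```text
time: 39.65
eef_pos: [0.5256, -0.1589, -0.0142]
tcp_rot: [0.284, 0.959, -0.001, -0.003]
contact_force: [-12.1, -5.7, 3.3]
opening: -0.001
finger_force: 5.5
```

Clamped at about 13 N. Retreat, rise and turn the gripper towards the first pendant.

```bash
python3 -m creep '[{"x":8,"y":-5.5,"z":0,"rx":0,"ry":0,"rz":0,"grip":0},{"x":8,"y":-5.5,"z":0,"rx":0,"ry":0,"rz":0,"grip":0},{"x":0,"y":0,"z":-30,"rx":0,"ry":0,"rz":0,"grip":0},{"x":0,"y":0,"z":-30,"rx":0,"ry":0,"rz":0,"grip":0},{"x":0,"y":0,"z":-30,"rx":0,"ry":0,"rz":0,"grip":0},{"x":0,"y":0,"z":-30,"rx":0,"ry":0,"rz":0,"grip":0},{"x":0,"y":0,"z":-30,"rx":0,"ry":0,"rz":0,"grip":0},{"x":0,"y":0,"z":0,"rx":0,"ry":0,"rz":-7,"grip":1},{"x":0,"y":0,"z":0,"rx":0,"ry":0,"rz":-7,"grip":1},{"x":0,"y":0,"z":0,"rx":0,"ry":0,"rz":-7,"grip":1}]'
python3 -m creep '[{"x":0,"y":0,"z":0,"rx":0,"ry":0,"rz":-6.6,"grip":1},{"x":0,"y":0,"z":0,"rx":0,"ry":0,"rz":-6.6,"grip":1},{"x":0,"y":0,"z":0,"rx":0,"ry":0,"rz":-6.6,"grip":1},{"x":0,"y":0,"z":0,"rx":0,"ry":0,"rz":-6.6,"grip":1},{"x":0,"y":0,"z":0,"rx":0,"ry":0,"rz":-6.6,"grip":1},{"x":0,"y":0,"z":0,"rx":0,"ry":0,"rz":-6.6,"grip":1},{"x":0,"y":0,"z":0,"rx":0,"ry":0,"rz":-6.6,"grip":1},{"x":0,"y":0,"z":0,"rx":0,"ry":0,"rz":0,"grip":1},{"x":0,"y":0,"z":0,"rx":0,"ry":0,"rz":0,"grip":1},{"x":0,"y":0,"z":0,"rx":0,"ry":0,"rz":0,"grip":1}]'
python3 - <<'E'
from h import *
np.set_printoptions(precision=3,suppress=True)
s=ctrl.get_state(); t=shot('top','t15.png'); sd=shot('side','s15.png'); w=shot('wrist','w15.png')
print(s['eef_pos'],s['qpos'][5],'to p3',tool([.482,.015,.13],s),'ty',np.degrees(np.arctan2(*Rot.from_quat(s['tcp_rot']).as_matrix()[[1,0],1])))
im=sd['color'];c=np.array([.523,-.265])
print([(phi,int(im[v-1:v+2,u-1:u+2].max(2).mean())) for phi in range(70,96,2) for u,v in [proj(sd,[c[0]+.138*np.cos(np.radians(phi)),c[1]+.138*np.sin(np.radians(phi)),.0335])[0].round().astype(int)]])
for g in gray(t['color'],(285,160,345,250),70): print(g,onz(t,g[0],g[1],.007))
# pad corners in top
r=t['color'].astype(int); m=((r.max(2)-r.min(2)<25)&(r.max(2)>80)&(r.max(2)<190)).astype(np.uint8); m[:, :140]=0; m[:,245:]=0; m[:150]=0; m[300:]=0
k=max(cv2.findContours(cv2.morphologyEx(m,cv2.MORPH_CLOSE,np.ones((5,5))),0,1)[0],key=cv2.contourArea); q=cv2.minAreaRect(k); print(q)
B=np.array([onz(t,*p,.014)[:2] for p in cv2.boxPoints(q)]); print('pad',B.tolist(),B.mean(0))
E
```

```text
time: 40.48
eef_pos: [0.5108, -0.1584, 0.1382]
tcp_rot: [0.102, 0.995, -0.0, 0.003]
contact_force: [0.4, -0.5, -0.0]
opening: 0.419
finger_force: 0.0
time: 41.32
eef_pos: [0.5096, -0.1582, 0.1366]
tcp_rot: [-0.292, 0.956, -0.0, 0.001]
contact_force: [-0.5, -0.6, -0.1]
opening: 0.996
finger_force: 0.0
[ 0.51  -0.158  0.137] -2.6559178298647654 to p3 [-73.93  159.102   6.459] ty 123.98719996029327
[(70, 184), (72, 183), (74, 177), (76, 155), (78, 128), (80, 52), (82, 38), (84, 38), (86, 54), (88, 74), (90, 79), (92, 80), (94, 76)]
(310.5, 227.7, 27.7, 17.8, 56.3, 359.0) [0.483 0.013 0.007]
(305.8, 173.6, 26.8, 17.0, 63.4, 345.0) [0.642 0.024 0.007]
((192.29421997070312, 222.15005493164062), (45.27640914916992, 94.23828125), 6.613460063934326)
pad [[0.37909562664691565, 0.43770150427434484], [0.6516190032862792, 0.4080574852713361], [0.6334699721976498, 0.27482519342894085], [0.36230807656279, 0.3063229362632244]] [0.507 0.357]
```

The ring holds at a≈0.29. The pad centre is (0.507, 0.357). I'll move above pendant p3 and measure it from the wrist.

```bash
python3 -m creep '[{"x":-15,"y":32,"z":0,"rx":0,"ry":0,"rz":0,"grip":1},{"x":-15,"y":32,"z":0,"rx":0,"ry":0,"rz":0,"grip":1},{"x":-15,"y":32,"z":0,"rx":0,"ry":0,"rz":0,"grip":1},{"x":-15,"y":32,"z":0,"rx":0,"ry":0,"rz":0,"grip":1},{"x":-14,"y":31,"z":0,"rx":0,"ry":0,"rz":0,"grip":1},{"x":0,"y":0,"z":10,"rx":0,"ry":0,"rz":0,"grip":1},{"x":0,"y":0,"z":10,"rx":0,"ry":0,"rz":0,"grip":1},{"x":0,"y":0,"z":0,"rx":0,"ry":0,"rz":0,"grip":1},{"x":0,"y":0,"z":0,"rx":0,"ry":0,"rz":0,"grip":1},{"x":0,"y":0,"z":0,"rx":0,"ry":0,"rz":0,"grip":1}]'
cat > pend.py <<'E'
from h import *
np.set_printoptions(precision=3,suppress=True)
s=ctrl.get_state(); w=shot('wrist'); p=s['eef_pos']
r=w['color'].astype(int); m=((r.max(2)-r.min(2)<30)).astype(np.uint8); m[:, :220]=0; m[:,425:]=0; m[:90]=0; m[300:]=0
K=cv2.findContours(cv2.morphologyEx(m,cv2.MORPH_OPEN,np.ones((9,9))),0,1)[0]
for k in K:
    if cv2.contourArea(k)<800: continue
    Q=np.array([onz(w,*x,.008)[:2]*1000 for x in k[:,0]],np.float32)
    (c,wh,a)=cv2.minAreaRect(Q); t=tool([c[0]/1000,c[1]/1000,0],s)
    print('c',c,'size',wh,'ang',a,'in tool',t[:2].round(1),'img',cv2.boundingRect(k))
print('ty',np.degrees(np.arctan2(*Rot.from_quat(s['tcp_rot']).as_matrix()[[1,0],1])),p)
E
python3 pend.py
```

```text
time: 42.3
eef_pos: [0.4815, 0.0137, 0.116]
tcp_rot: [-0.292, 0.956, 0.0, -0.0]
contact_force: [0.2, 0.1, -0.2]
opening: 0.994
finger_force: 0.0
c (623.9705810546875, 5.996490478515625) size (32.50440979003906, 64.43830871582031) ang 34.06999206542969 in tool [-113.8  -86.1] img (220, 274, 56, 26)
c (478.8551025390625, 11.110126495361328) size (70.81885528564453, 52.64808654785156) ang 34.047550201416016 in tool [ 3.6 -0.7] img (296, 152, 52, 68)
ty 124.01001039133004 [0.482 0.014 0.116]
```

Pendant p3 measures 70.8 x 52.6 mm at 34°, square to the gripper. I'll descend and grip.

```bash
python3 -m creep '[{"x":3.5,"y":-0.7,"z":18,"rx":0,"ry":0,"rz":0,"grip":1},{"x":0,"y":0,"z":20,"rx":0,"ry":0,"rz":0,"grip":1},{"x":0,"y":0,"z":20,"rx":0,"ry":0,"rz":0,"grip":1},{"x":0,"y":0,"z":20,"rx":0,"ry":0,"rz":0,"grip":1},{"x":0,"y":0,"z":20,"rx":0,"ry":0,"rz":0,"grip":1},{"x":0,"y":0,"z":20,"rx":0,"ry":0,"rz":0,"grip":1},{"x":0,"y":0,"z":15,"rx":0,"ry":0,"rz":0,"grip":1},{"x":0,"y":0,"z":10,"rx":0,"ry":0,"rz":0,"grip":1},{"x":0,"y":0,"z":5,"rx":0,"ry":0,"rz":0,"grip":1},{"x":0,"y":0,"z":3,"rx":0,"ry":0,"rz":0,"grip":1}]'
python3 -m creep '[{"x":0,"y":0,"z":0,"rx":0,"ry":0,"rz":0,"grip":1},{"x":0,"y":0,"z":0,"rx":0,"ry":0,"rz":0,"grip":0.4},{"x":0,"y":0,"z":0,"rx":0,"ry":0,"rz":0,"grip":0.4},{"x":0,"y":0,"z":0,"rx":0,"ry":0,"rz":0,"grip":0.4},{"x":0,"y":0,"z":0,"rx":0,"ry":0,"rz":0,"grip":0.4},{"x":0,"y":0,"z":0,"rx":0,"ry":0,"rz":0,"grip":0.4},{"x":0,"y":0,"z":0,"rx":0,"ry":0,"rz":0,"grip":0.3},{"x":0,"y":0,"z":0,"rx":0,"ry":0,"rz":0,"grip":0.3},{"x":0,"y":0,"z":0,"rx":0,"ry":0,"rz":0,"grip":0.3},{"x":0,"y":0,"z":0,"rx":0,"ry":0,"rz":0,"grip":0.3}]' 80
```

```text
time: 43.18
eef_pos: [0.479, 0.0117, -0.0351]
tcp_rot: [-0.293, 0.956, 0.0, -0.0]
contact_force: [0.4, -0.5, -0.3]
opening: 1.001
finger_force: 0.0
time: 44.02
eef_pos: [0.4799, 0.0121, -0.0332]
tcp_rot: [-0.294, 0.956, -0.0, 0.001]
contact_force: [-1.9, 0.2, 6.8]
opening: 0.569
finger_force: 81.3
```

Gripped at 81 N. Lift and carry to the near half of the pad.

```bash
python3 -m creep '[{"x":0,"y":0,"z":-3,"rx":0,"ry":0,"rz":0,"grip":0.3},{"x":0,"y":0,"z":-12,"rx":0,"ry":0,"rz":0,"grip":0.3},{"x":0,"y":0,"z":-20,"rx":0,"ry":0,"rz":0,"grip":0.3},{"x":0,"y":0,"z":-20,"rx":0,"ry":0,"rz":0,"grip":0.3},{"x":0,"y":0,"z":-20,"rx":0,"ry":0,"rz":0,"grip":0.3},{"x":0,"y":0,"z":-20,"rx":0,"ry":0,"rz":0,"grip":0.3},{"x":-7,"y":13,"z":-15,"rx":0,"ry":0,"rz":0,"grip":0.3},{"x":-14,"y":28,"z":0,"rx":0,"ry":0,"rz":0,"grip":0.3},{"x":-15,"y":29,"z":0,"rx":0,"ry":0,"rz":0,"grip":0.3},{"x":-15,"y":29,"z":0,"rx":0,"ry":0,"rz":0,"grip":0.3}]' 80
python3 -m creep '[{"x":-15,"y":29,"z":0,"rx":0,"ry":0,"rz":0,"grip":0.3},{"x":-15,"y":29,"z":0,"rx":0,"ry":0,"rz":0,"grip":0.3},{"x":-15,"y":29,"z":0,"rx":0,"ry":0,"rz":0,"grip":0.3},{"x":-15,"y":29,"z":0,"rx":0,"ry":0,"rz":0,"grip":0.3},{"x":-15,"y":29,"z":0,"rx":0,"ry":0,"rz":0,"grip":0.3},{"x":-14,"y":28,"z":0,"rx":0,"ry":0,"rz":0,"grip":0.3},{"x":-14,"y":28,"z":0,"rx":0,"ry":0,"rz":0,"grip":0.3},{"x":-7,"y":14,"z":0,"rx":0,"ry":0,"rz":0,"grip":0.3},{"x":0,"y":0,"z":0,"rx":0,"ry":0,"rz":0,"grip":0.3},{"x":0,"y":0,"z":0,"rx":0,"ry":0,"rz":0,"grip":0.3}]'
cat > padm.py <<'E'
from h import *
np.set_printoptions(precision=3,suppress=True)
s=ctrl.get_state(); sd=shot('side'); t=shot('top','pt.png'); cv2.imwrite('pics/ps.png',sd['color'])
for n,c,(u0,v0,u1,v1) in (('side',sd,(215,290,410,400)),('top',t,(140,150,245,300))):
    r=c['color'].astype(int); m=((r.max(2)-r.min(2)<25)&(r.max(2)>80)&(r.max(2)<200)).astype(np.uint8)
    M=np.zeros_like(m); M[v0:v1,u0:u1]=m[v0:v1,u0:u1]
    k=max(cv2.findContours(cv2.morphologyEx(M,cv2.MORPH_CLOSE,np.ones((5,5))),0,1)[0],key=cv2.contourArea)
    Q=np.array([onz(c,*x,.014)[:2]*1000 for x in cv2.convexHull(k)[:,0]],np.float32); q=cv2.minAreaRect(Q); print(n,q)
print(s['eef_pos'],s['opening'])
E
python3 padm.py
```

```text
time: 44.85
eef_pos: [0.4649, 0.1237, 0.0755]
tcp_rot: [-0.293, 0.956, -0.0, 0.0]
contact_force: [1.6, 0.8, -2.3]
opening: 0.567
finger_force: 83.1
time: 45.68
eef_pos: [0.4349, 0.3628, 0.0745]
tcp_rot: [-0.294, 0.956, -0.0, -0.001]
contact_force: [-1.1, -0.8, -3.5]
opening: 0.571
finger_force: 83.2
side ((502.5004577636719, 343.5765686035156), (170.94354248046875, 271.7333679199219), 82.19731903076172)
top ((506.54217529296875, 358.4783935546875), (135.66278076171875, 272.6712341308594), 83.36476135253906)
[0.435 0.363 0.075] 0.5712259695407278
```

The pad is unmoved. Lower the pendant onto it.

```bash
python3 -m creep '[{"x":-3,"y":-2,"z":14,"rx":0,"ry":0,"rz":0,"grip":0.3},{"x":0,"y":0,"z":14,"rx":0,"ry":0,"rz":0,"grip":0.3},{"x":0,"y":0,"z":14,"rx":0,"ry":0,"rz":0,"grip":0.3},{"x":0,"y":0,"z":14,"rx":0,"ry":0,"rz":0,"grip":0.3},{"x":0,"y":0,"z":14,"rx":0,"ry":0,"rz":0,"grip":0.3},{"x":0,"y":0,"z":10,"rx":0,"ry":0,"rz":0,"grip":0.3},{"x":0,"y":0,"z":6,"rx":0,"ry":0,"rz":0,"grip":0.3},{"x":0,"y":0,"z":2,"rx":0,"ry":0,"rz":0,"grip":0.3},{"x":0,"y":0,"z":0,"rx":0,"ry":0,"rz":0,"grip":0.3},{"x":0,"y":0,"z":0,"rx":0,"ry":0,"rz":0,"grip":0.3}]'
python3 -m creep '[{"x":0,"y":0,"z":1,"rx":0,"ry":0,"rz":0,"grip":0.3},{"x":0,"y":0,"z":1,"rx":0,"ry":0,"rz":0,"grip":0.3},{"x":0,"y":0,"z":1,"rx":0,"ry":0,"rz":0,"grip":0.3},{"x":0,"y":0,"z":0.7,"rx":0,"ry":0,"rz":0,"grip":0.3},{"x":0,"y":0,"z":0,"rx":0,"ry":0,"rz":0,"grip":0.3},{"x":0,"y":0,"z":0,"rx":0,"ry":0,"rz":0,"grip":0.3},{"x":0,"y":0,"z":0,"rx":0,"ry":0,"rz":0,"grip":0.3},{"x":0,"y":0,"z":0,"rx":0,"ry":0,"rz":0,"grip":0.3},{"x":0,"y":0,"z":0,"rx":0,"ry":0,"rz":0,"grip":0.3},{"x":0,"y":0,"z":0,"rx":0,"ry":0,"rz":0,"grip":0.3}]'
```

```text
time: 46.62
eef_pos: [0.4401, 0.3626, -0.0122]
tcp_rot: [-0.293, 0.956, 0.0, 0.001]
contact_force: [0.1, 1.0, -2.1]
opening: 0.573
finger_force: 83.2
time: 47.45
eef_pos: [0.4395, 0.3625, -0.0166]
tcp_rot: [-0.293, 0.956, -0.0, 0.0]
contact_force: [-0.5, 0.1, -1.8]
opening: 0.569
finger_force: 83.2
```

```bash
python3 -m creep '[{"x":0,"y":0,"z":1,"rx":0,"ry":0,"rz":0,"grip":0.3},{"x":0,"y":0,"z":1,"rx":0,"ry":0,"rz":0,"grip":0.3},{"x":0,"y":0,"z":0.5,"rx":0,"ry":0,"rz":0,"grip":0.3},{"x":0,"y":0,"z":0,"rx":0,"ry":0,"rz":0,"grip":0.3},{"x":0,"y":0,"z":0,"rx":0,"ry":0,"rz":0,"grip":0.3},{"x":0,"y":0,"z":0,"rx":0,"ry":0,"rz":0,"grip":0.3},{"x":0,"y":0,"z":0,"rx":0,"ry":0,"rz":0,"grip":0.3},{"x":0,"y":0,"z":0,"rx":0,"ry":0,"rz":0,"grip":0.3},{"x":0,"y":0,"z":0,"rx":0,"ry":0,"rz":0,"grip":0.3},{"x":0,"y":0,"z":0,"rx":0,"ry":0,"rz":0,"grip":0.3}]'
```

```text
time: 48.28
eef_pos: [0.4394, 0.3625, -0.019]
tcp_rot: [-0.293, 0.956, -0.0, -0.0]
contact_force: [-0.9, 0.1, -0.9]
opening: 0.571
finger_force: 83.4
```

```bash
python3 -m creep '[{"x":0,"y":0,"z":0.5,"rx":0,"ry":0,"rz":0,"grip":0.3},{"x":0,"y":0,"z":0,"rx":0,"ry":0,"rz":0,"grip":0.65},{"x":0,"y":0,"z":0,"rx":0,"ry":0,"rz":0,"grip":0.75},{"x":0,"y":0,"z":0,"rx":0,"ry":0,"rz":0,"grip":0.9},{"x":0,"y":0,"z":0,"rx":0,"ry":0,"rz":0,"grip":1},{"x":0,"y":0,"z":-10,"rx":0,"ry":0,"rz":0,"grip":1},{"x":0,"y":0,"z":-25,"rx":0,"ry":0,"rz":0,"grip":1},{"x":0,"y":0,"z":-35,"rx":0,"ry":0,"rz":0,"grip":1},{"x":0,"y":0,"z":-35,"rx":0,"ry":0,"rz":0,"grip":1},{"x":0,"y":0,"z":-28,"rx":0,"ry":0,"rz":0,"grip":1}]'
python3 -m creep '[{"x":2,"y":-40,"z":0,"rx":0,"ry":0,"rz":0,"grip":1},{"x":2,"y":-40,"z":0,"rx":0,"ry":0,"rz":0,"grip":1},{"x":2,"y":-40,"z":0,"rx":0,"ry":0,"rz":0,"grip":1},{"x":2,"y":-40,"z":0,"rx":0,"ry":0,"rz":0,"grip":1},{"x":2,"y":-40,"z":0,"rx":0,"ry":0,"rz":0,"grip":1},{"x":2,"y":-40,"z":0,"rx":0,"ry":0,"rz":0,"grip":1},{"x":2,"y":-40,"z":0,"rx":0,"ry":0,"rz":0,"grip":1},{"x":2,"y":-40,"z":0,"rx":0,"ry":0,"rz":0,"grip":1},{"x":2,"y":-40,"z":0,"rx":0,"ry":0,"rz":0,"grip":1},{"x":2,"y":-33,"z":0,"rx":0,"ry":0,"rz":1,"grip":1}]'
python3 -m creep '[{"x":0,"y":0,"z":0,"rx":0,"ry":0,"rz":2,"grip":1},{"x":0,"y":0,"z":0,"rx":0,"ry":0,"rz":2,"grip":1},{"x":0,"y":0,"z":0,"rx":0,"ry":0,"rz":0,"grip":1},{"x":0,"y":0,"z":0,"rx":0,"ry":0,"rz":0,"grip":1},{"x":0,"y":0,"z":0,"rx":0,"ry":0,"rz":0,"grip":1},{"x":0,"y":0,"z":0,"rx":0,"ry":0,"rz":0,"grip":1},{"x":0,"y":0,"z":0,"rx":0,"ry":0,"rz":0,"grip":1},{"x":0,"y":0,"z":0,"rx":0,"ry":0,"rz":0,"grip":1},{"x":0,"y":0,"z":0,"rx":0,"ry":0,"rz":0,"grip":1},{"x":0,"y":0,"z":0,"rx":0,"ry":0,"rz":0,"grip":1}]' >/dev/null; python3 pend.py; python3 padm.py
```

```text
time: 49.12
eef_pos: [0.4402, 0.363, 0.117]
tcp_rot: [-0.293, 0.956, 0.0, 0.002]
contact_force: [0.5, 0.8, -0.1]
opening: 1.0
finger_force: 0.0
time: 49.95
eef_pos: [0.6448, 0.0232, 0.1145]
tcp_rot: [-0.284, 0.959, -0.0, 0.001]
contact_force: [0.3, 0.2, 0.4]
opening: 1.001
finger_force: 0.0
c (637.841796875, 23.40848159790039) size (70.47325134277344, 51.858123779296875) ang 27.84889030456543 in tool [6.1 0.3] img (297, 150, 52, 68)
ty 119.14712113706491 [0.643 0.026 0.113]
side ((505.212158203125, 363.01763916015625), (134.0166015625, 270.9090576171875), 82.84659576416016)
top ((506.38580322265625, 356.1336669921875), (132.54197692871094, 272.4640197753906), 83.3067398071289)
[0.643 0.026 0.113] 1.0022718300469242
```

Pendant p1 is at (0.638, 0.023), 27.9°. Descend and grip.

```bash
python3 -m creep '[{"x":6,"y":0.3,"z":15,"rx":0,"ry":0,"rz":1.3,"grip":1},{"x":0,"y":0,"z":20,"rx":0,"ry":0,"rz":0,"grip":1},{"x":0,"y":0,"z":20,"rx":0,"ry":0,"rz":0,"grip":1},{"x":0,"y":0,"z":20,"rx":0,"ry":0,"rz":0,"grip":1},{"x":0,"y":0,"z":20,"rx":0,"ry":0,"rz":0,"grip":1},{"x":0,"y":0,"z":20,"rx":0,"ry":0,"rz":0,"grip":1},{"x":0,"y":0,"z":15,"rx":0,"ry":0,"rz":0,"grip":1},{"x":0,"y":0,"z":10,"rx":0,"ry":0,"rz":0,"grip":1},{"x":0,"y":0,"z":5,"rx":0,"ry":0,"rz":0,"grip":1},{"x":0,"y":0,"z":1.5,"rx":0,"ry":0,"rz":0,"grip":1}]'
python3 -m creep '[{"x":0,"y":0,"z":0,"rx":0,"ry":0,"rz":0,"grip":1},{"x":0,"y":0,"z":0,"rx":0,"ry":0,"rz":0,"grip":0.4},{"x":0,"y":0,"z":0,"rx":0,"ry":0,"rz":0,"grip":0.4},{"x":0,"y":0,"z":0,"rx":0,"ry":0,"rz":0,"grip":0.4},{"x":0,"y":0,"z":0,"rx":0,"ry":0,"rz":0,"grip":0.4},{"x":0,"y":0,"z":0,"rx":0,"ry":0,"rz":0,"grip":0.4},{"x":0,"y":0,"z":0,"rx":0,"ry":0,"rz":0,"grip":0.3},{"x":0,"y":0,"z":0,"rx":0,"ry":0,"rz":0,"grip":0.3},{"x":0,"y":0,"z":0,"rx":0,"ry":0,"rz":0,"grip":0.3},{"x":0,"y":0,"z":0,"rx":0,"ry":0,"rz":0,"grip":0.3}]' 80
```

```text
time: 51.77
eef_pos: [0.6376, 0.0233, -0.0339]
tcp_rot: [-0.24, 0.971, 0.0, -0.001]
contact_force: [0.4, 0.6, 0.1]
opening: 1.004
finger_force: 0.0
time: 52.6
eef_pos: [0.6391, 0.0233, -0.0309]
tcp_rot: [-0.24, 0.971, -0.0, 0.001]
contact_force: [-2.0, 0.5, 6.1]
opening: 0.557
finger_force: 81.2
```

```bash
python3 -m creep '[{"x":0,"y":0,"z":-3,"rx":0,"ry":0,"rz":0,"grip":0.3},{"x":0,"y":0,"z":-12,"rx":0,"ry":0,"rz":0,"grip":0.3},{"x":0,"y":0,"z":-20,"rx":0,"ry":0,"rz":0,"grip":0.3},{"x":0,"y":0,"z":-20,"rx":0,"ry":0,"rz":0,"grip":0.3},{"x":0,"y":0,"z":-20,"rx":0,"ry":0,"rz":0,"grip":0.3},{"x":0,"y":0,"z":-20,"rx":0,"ry":0,"rz":0,"grip":0.3},{"x":-4,"y":13,"z":-15,"rx":0,"ry":0,"rz":0,"grip":0.3},{"x":-8,"y":26,"z":0,"rx":0,"ry":0,"rz":0,"grip":0.3},{"x":-8,"y":26,"z":0,"rx":0,"ry":0,"rz":0,"grip":0.3},{"x":-9,"y":30,"z":0,"rx":0,"ry":0,"rz":0,"grip":0.3}]' 80
python3 -m creep '[{"x":-9,"y":30,"z":0,"rx":0,"ry":0,"rz":0,"grip":0.3},{"x":-9,"y":30,"z":0,"rx":0,"ry":0,"rz":0,"grip":0.3},{"x":-9,"y":30,"z":0,"rx":0,"ry":0,"rz":0,"grip":0.3},{"x":-9,"y":30,"z":0,"rx":0,"ry":0,"rz":0,"grip":0.3},{"x":-9,"y":30,"z":0,"rx":0,"ry":0,"rz":0,"grip":0.3},{"x":-9,"y":30,"z":0,"rx":0,"ry":0,"rz":0,"grip":0.3},{"x":-9,"y":28,"z":0,"rx":0,"ry":0,"rz":0,"grip":0.3},{"x":-5,"y":16,"z":0,"rx":0,"ry":0,"rz":0,"grip":0.3},{"x":0,"y":0,"z":0,"rx":0,"ry":0,"rz":0,"grip":0.3},{"x":0,"y":0,"z":0,"rx":0,"ry":0,"rz":0,"grip":0.3}]'
python3 padm.py; python3 -c "
from h import *
print(tool([.575,.350,0]))"
```

```text
time: 53.43
eef_pos: [0.6188, 0.1219, 0.0777]
tcp_rot: [-0.24, 0.971, 0.0, 0.0]
contact_force: [0.5, -0.2, -3.0]
opening: 0.553
finger_force: 82.6
time: 54.27
eef_pos: [0.574, 0.3514, 0.0767]
tcp_rot: [-0.242, 0.97, -0.0, -0.0]
contact_force: [0.6, 0.1, -3.6]
opening: 0.556
finger_force: 82.7
side ((506.00146484375, 342.55316162109375), (171.91461181640625, 279.0232238769531), 82.16886138916016)
top ((506.4671630859375, 357.0074462890625), (134.07736206054688, 272.4830017089844), 83.3585205078125)
[0.574 0.351 0.077] 0.5564156074519331
[-0.34694071  0.09453879 76.7179102 ]
```

```bash
python3 -m creep '[{"x":0,"y":0,"z":14,"rx":0,"ry":0,"rz":0,"grip":0.3},{"x":0,"y":0,"z":14,"rx":0,"ry":0,"rz":0,"grip":0.3},{"x":0,"y":0,"z":14,"rx":0,"ry":0,"rz":0,"grip":0.3},{"x":0,"y":0,"z":14,"rx":0,"ry":0,"rz":0,"grip":0.3},{"x":0,"y":0,"z":14,"rx":0,"ry":0,"rz":0,"grip":0.3},{"x":0,"y":0,"z":12,"rx":0,"ry":0,"rz":0,"grip":0.3},{"x":0,"y":0,"z":6,"rx":0,"ry":0,"rz":0,"grip":0.3},{"x":0,"y":0,"z":2,"rx":0,"ry":0,"rz":0,"grip":0.3},{"x":0,"y":0,"z":1,"rx":0,"ry":0,"rz":0,"grip":0.3},{"x":0,"y":0,"z":0,"rx":0,"ry":0,"rz":0,"grip":0.3}]'
python3 -m creep '[{"x":0,"y":0,"z":1,"rx":0,"ry":0,"rz":0,"grip":0.3},{"x":0,"y":0,"z":1,"rx":0,"ry":0,"rz":0,"grip":0.3},{"x":0,"y":0,"z":0.5,"rx":0,"ry":0,"rz":0,"grip":0.3},{"x":0,"y":0,"z":0.5,"rx":0,"ry":0,"rz":0,"grip":0.3},{"x":0,"y":0,"z":0,"rx":0,"ry":0,"rz":0,"grip":0.3},{"x":0,"y":0,"z":0,"rx":0,"ry":0,"rz":0,"grip":0.3},{"x":0,"y":0,"z":0,"rx":0,"ry":0,"rz":0,"grip":0.3},{"x":0,"y":0,"z":0,"rx":0,"ry":0,"rz":0,"grip":0.3},{"x":0,"y":0,"z":0,"rx":0,"ry":0,"rz":0,"grip":0.3},{"x":0,"y":0,"z":0,"rx":0,"ry":0,"rz":0,"grip":0.3}]'
```

```text
time: 55.2
eef_pos: [0.5754, 0.351, -0.0136]
tcp_rot: [-0.24, 0.971, 0.0, 0.001]
contact_force: [0.1, -0.5, -1.9]
opening: 0.554
finger_force: 82.7
time: 56.03
eef_pos: [0.5751, 0.3508, -0.0167]
tcp_rot: [-0.24, 0.971, 0.0, 0.0]
contact_force: [-0.4, -0.4, -1.0]
opening: 0.555
finger_force: 83.0
```

```bash
python3 -m creep '[{"x":0,"y":0,"z":1,"rx":0,"ry":0,"rz":0,"grip":0.3},{"x":0,"y":0,"z":0,"rx":0,"ry":0,"rz":0,"grip":0.65},{"x":0,"y":0,"z":0,"rx":0,"ry":0,"rz":0,"grip":0.75},{"x":0,"y":0,"z":0,"rx":0,"ry":0,"rz":0,"grip":0.9},{"x":0,"y":0,"z":0,"rx":0,"ry":0,"rz":0,"grip":1},{"x":0,"y":0,"z":-10,"rx":0,"ry":0,"rz":0,"grip":1},{"x":0,"y":0,"z":-25,"rx":0,"ry":0,"rz":0,"grip":1},{"x":0,"y":0,"z":-35,"rx":0,"ry":0,"rz":0,"grip":1},{"x":0,"y":0,"z":-35,"rx":0,"ry":0,"rz":0,"grip":1},{"x":0,"y":0,"z":-35,"rx":0,"ry":0,"rz":0,"grip":1}]'
python3 -m creep '[{"x":0,"y":-30,"z":-15,"rx":0,"ry":0,"rz":0,"grip":1},{"x":0,"y":-35,"z":-10,"rx":0,"ry":0,"rz":0,"grip":1},{"x":0,"y":-35,"z":-10,"rx":0,"ry":0,"rz":0,"grip":1},{"x":0,"y":-35,"z":-10,"rx":0,"ry":0,"rz":0,"grip":1},{"x":0,"y":-35,"z":-10,"rx":0,"ry":0,"rz":0,"grip":1},{"x":20,"y":-30,"z":-10,"rx":0,"ry":0,"rz":0,"grip":1},{"x":20,"y":-30,"z":0,"rx":0,"ry":0,"rz":0,"grip":1},{"x":20,"y":0,"z":0,"rx":0,"ry":0,"rz":0,"grip":1},{"x":0,"y":0,"z":0,"rx":0,"ry":0,"rz":0,"grip":1},{"x":0,"y":0,"z":0,"rx":0,"ry":0,"rz":0,"grip":1}]'
python3 - <<'E'
from h import *
np.set_printoptions(precision=3,suppress=True)
t=shot('top','tf.png'); sd=shot('side','sf.png'); c=np.array([.523,-.265])
for n,k,b in (('top',t,(140,150,245,300)),('side',sd,(215,290,410,400))):
    r=k['color'].astype(int); u0,v0,u1,v1=b
    g=((r.max(2)-r.min(2)<25)&(r.max(2)>80)&(r.max(2)<190)).astype(np.uint8); M=np.zeros_like(g); M[v0:v1,u0:u1]=g[v0:v1,u0:u1]
    kk=max(cv2.findContours(cv2.morphologyEx(M,cv2.MORPH_CLOSE,np.ones((7,7))),0,1)[0],key=cv2.contourArea); hull=cv2.convexHull(kk)
    Q=np.array([onz(k,*x,.014)[:2]*1000 for x in hull[:,0]],np.float32); print(n,'pad',cv2.minAreaRect(Q))
    inside=np.zeros_like(g); cv2.fillConvexPoly(inside,hull,1); inside=cv2.erode(inside,np.ones((5,5)))
    G=cv2.cvtColor(k['color'],cv2.COLOR_BGR2GRAY); med=np.median(G[inside>0]); print(med)
    D=((cv2.absdiff(cv2.GaussianBlur(G,(3,3),0),np.full_like(G,int(med)))>25)&(inside>0)).astype(np.uint8)
    for q in cv2.findContours(cv2.morphologyEx(D,cv2.MORPH_CLOSE,np.ones((5,5))),0,1)[0]:
        if cv2.contourArea(q)>40: 
            Q=np.array([onz(k,*x,.026)[:2]*1000 for x in q[:,0]],np.float32); print('  pendant',cv2.minAreaRect(Q))
# blank in chuck
G=cv2.cvtColor(t['color'],cv2.COLOR_BGR2GRAY)
for d in (0,15,25,34,45,55): print(d,[int(G[v,u]) for a in range(0,360,45) for u,v in [proj(t,[c[0]+d/1000*np.cos(np.radians(12+a)),c[1]+d/1000*np.sin(np.radians(12+a)),.065])[0].round().astype(int)]])
a0=cv2.imread('pics/top0.png'); df=(cv2.absdiff(a0,t['color']).max(2)>60).astype(np.uint8)
for q in cv2.findContours(cv2.morphologyEx(df,cv2.MORPH_OPEN,np.ones((3,3))),0,1)[0]:
    if cv2.contourArea(q)>20: print('changed',cv2.boundingRect(q))
E
```

```text
time: 56.87
eef_pos: [0.5747, 0.3506, 0.1239]
tcp_rot: [-0.24, 0.971, -0.0, -0.0]
contact_force: [0.8, -0.1, -0.7]
opening: 1.001
finger_force: 0.0
time: 57.7
eef_pos: [0.629, 0.1187, 0.1877]
tcp_rot: [-0.24, 0.971, 0.0, 0.001]
contact_force: [-0.6, -0.3, 0.4]
opening: 1.002
finger_force: 0.0
top pad ((510.43707275390625, 390.65240478515625), (62.79767990112305, 272.21270751953125), 83.2513427734375)
183.0
  pendant ((453.5888366699219, 386.1974792480469), (15.624781608581543, 42.19912338256836), 74.07048797607422)
  pendant ((577.52197265625, 376.8141174316406), (101.28248596191406, 11.561235427856445), 12.508096694946289)
side pad ((505.3846130371094, 364.81695556640625), (136.1022186279297, 270.6690368652344), 83.31822204589844)
165.0
  pendant ((453.8638916015625, 440.7107238769531), (6.857222080230713, 113.7095947265625), 82.41487884521484)
  pendant ((441.62066650390625, 368.4208068847656), (80.49501037597656, 57.935028076171875), 33.21603012084961)
  pendant ((576.9832763671875, 356.3737487792969), (79.05503845214844, 59.55588150024414), 28.880014419555664)
0 [248, 248, 248, 248, 248, 248, 248, 248]
15 [251, 244, 251, 251, 251, 251, 250, 242]
25 [244, 204, 251, 228, 245, 206, 217, 238]
34 [248, 95, 249, 99, 245, 78, 245, 86]
45 [248, 101, 250, 105, 250, 93, 243, 94]
55 [120, 96, 18, 75, 246, 255, 252, 229]
changed (353, 386, 7, 14)
changed (12, 374, 31, 19)
changed (160, 372, 51, 28)
changed (334, 371, 11, 9)
changed (46, 360, 4, 10)
changed (86, 309, 79, 62)
changed (358, 203, 28, 8)
changed (399, 201, 23, 22)
changed (361, 191, 27, 14)
changed (166, 116, 168, 276)
```

Both pendants lie on the pad, the blank fills the seat with the jaws on four flats, and the arm is clear.

```bash
python3 -c "
from plant import sign_off; print(sign_off())"
```

```text
the job is handed in; nothing more can be done
None
```

The job is handed in: all three silver pieces were tipped face up, the blank is clamped in the chuck (ring at about 0.29 rad, about 13 N at the bar), and both pendants present lie apart on the velvet pad. I confirmed both with final camera measurements, but not that the blank's clamp holds or that the bystanders under the arm are undisturbed.

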